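Re-rack a row of bottles in the same order

ROBOT

A 6-joint arm with a two-finger parallel gripper is mounted at the origin on the work surface. World frame = base frame: x ahead of the robot, y to its left, z up, the work surface at z = 0. Lengths are in m, angles in rad, forces in N, time in s.
With the tool pointing down it reaches from about 0.4 to 0.825 m from the base axis. Payload 7 kg.
Tool frame: the origin (TCP) lies between the finger pads; the fingertips stand 14 mm ahead of it and the grasp point (between the pads) lies 5 mm behind it; z points along the fingers, y is the direction in which the jaws open and shut (so a half turn about z gives the same grasp; the last joint's range is limited). The gripper opens to 88 mm and grips with 3 to 60 N. Pads are 19 mm wide; open, the fingers measure 130 mm over their backs; the gripper's body (78 mm by 193 mm) begins 47 mm behind the grasp point.
Start: joints at [-0.903, 0.359, 0.012, 0, -1.224, -0.288], TCP at [0.25, -0.627, 0.241] pointing down, gripper open.
Joint ranges: [-3.07, 3.07], [-1.43, 2.12], [-1.02, 1.25], [-3.03, 1.67], [-3.05, -0], [-3.03, 3.03]. Speed limits (rad/s): [2.39, 2.39, 3.01, 3.14, 3.14, 3.14].

INTERFACE

Orientations are given as a unit quaternion [w, x, y, z].
In Python, from cell import * gives the robot as it stands. The module is installed in compiled form; this text tells all that it offers.
- The arm moves only by the shell command python3 -m inch 'ROWS' [OPENING] [FORCE]. ROWS is JSON, a list of rows, each an object of numbers: "tx", "ty", "tz": the shift along the world's x, y, z in cm; "yaw": the turn about the world's z in rad. A call has 1 to 8 rows; each row shifts and turns the commanded pose from where the row before left it; what a row does not reach is not made up. A row lasts 1/10 s, in which the tool goes at most 50 mm and 8.59 degrees, less where a joint would pass 70% of its speed; a pose out of reach is approached as far as the arm can. A call with a gripper value outside its range is refused whole. OPENING is the closure, from -1 (fully open) to 1 (shut), set as the call begins (- or left out, the last holds). The fingers move at their own pace and stop on an object; FORCE is the grip in N (left out, the last holds). Time passes only in rows, so rows that do not move let the fingers close. It gives the time, the measured TCP pose, the force and the opening at its end, in the units of the state.
- read_state(): the state, without advancing time (a new reading comes with each control period).
- get_image(name): name is "scene" or "side" or "wrist"; returns a dict with "frame" (384x512x3 uint8, red, green, blue), "fovy" (degrees; the focal length in pixels is half the picture's height over the tangent of half this angle, whatever the lens; pixels are square), "cx", "cy" (the principal point, pixels), "R" (3x3) and "t" (3): a world point X has camera coordinates R X + t; the wrist camera has in their place "T_tool_cam" (4x4, takes a point from camera to tool coordinates, whose origin is the TCP and whose axes are the flange's). Camera axes: x right, y down, z forward; pixel columns grow to the right and rows downward; lengths in m; the calibration is good to about 2 mm. A picture is of the moment at which its call begins: read the wrist's pose just before it. There is no depth.
- finish_job(): hands the job in, once; it reports no verdict.
The state is a dict: "clock": time; "joint_positions": joint angles; "joint_vel": joint speeds; "tau": joint torques, N m; "position": TCP position; "tool_rot": TCP orientation; "wrist_force": force on the tool from outside, world axes, zero at the start; "wrist_torque": the same for the moment, N m; "finger_gap": finger opening in m.
Only numpy, scipy, OpenCV 4.12 (cv2) and the standard library are available. Lean on these libraries where they do the work, as an engineer would, in place of code of your own. Each camera call takes 0.05 s, during which the arm holds its last target.

TASK

Move the four small bottles from the full rack to the empty rack beside it, one to each cradle and in the same left-to-right order as they lie now, which the lot tags on the full rack go on showing by colour. Lower each one gently until it is fully seated, the same way round as before, with its base level with the front of the rack; do not drop a bottle or knock bottles together.

Things in the scene. Friction and masses are not known exactly. Their poses are not given: they have to be found in the camera images.
- bottle_gold: Full sparkling-wine bottle, dark green glass, golden yellow foil capsule on the neck, 0.44 kg, lying in a cradle of the full rack. 197 mm long; body 58 mm in diameter up to 112 mm from the base, then shoulder and neck (35 mm); centre of mass 71 mm from the base. Origin: centre of the base, on the axis; x axis along the bottle, out of the base (neck at -x). May be rolled about x.
- bottle_red: Full sparkling-wine bottle, dark green glass, dark red foil capsule on the neck, 0.44 kg, lying in a cradle of the full rack. 197 mm long; body 58 mm in diameter up to 112 mm from the base, then shoulder and neck (35 mm); centre of mass 71 mm from the base. Origin: centre of the base, on the axis; x axis along the bottle, out of the base (neck at -x). May be rolled about x.
- bottle_white: Full sparkling-wine bottle, dark green glass, white foil capsule on the neck, 0.44 kg, lying in a cradle of the full rack. 197 mm long; body 58 mm in diameter up to 112 mm from the base, then shoulder and neck (35 mm); centre of mass 71 mm from the base. Origin: centre of the base, on the axis; x axis along the bottle, out of the base (neck at -x). May be rolled about x.
- bottle_blue: Full sparkling-wine bottle, dark green glass, blue foil capsule on the neck, 0.44 kg, lying in a cradle of the full rack. 197 mm long; body 58 mm in diameter up to 112 mm from the base, then shoulder and neck (35 mm); centre of mass 71 mm from the base. Origin: centre of the base, on the axis; x axis along the bottle, out of the base (neck at -x). May be rolled about x.
- tag_gold: Golden yellow lot tag, a card 72 x 44 mm fixed to the sloped rail at the front of the full rack, right before the cradle where the bottle with the golden yellow capsule lies at the start; it stays there and marks that bottle's place in the row. Origin at the card's middle, at rack x = +92 mm.
- tag_red: Dark red lot tag, a card 72 x 44 mm fixed to the sloped rail at the front of the full rack, right before the cradle where the bottle with the dark red capsule lies at the start; it stays there and marks that bottle's place in the row. Origin at the card's middle, at rack x = +92 mm.
- tag_white: White lot tag, a card 72 x 44 mm fixed to the sloped rail at the front of the full rack, right before the cradle where the bottle with the white capsule lies at the start; it stays there and marks that bottle's place in the row. Origin at the card's middle, at rack x = +92 mm.
- tag_blue: Blue lot tag, a card 72 x 44 mm fixed to the sloped rail at the front of the full rack, right before the cradle where the bottle with the blue capsule lies at the start; it stays there and marks that bottle's place in the row. Origin at the card's middle, at rack x = +92 mm.
- full_rack: Fixed steel rack, grey bars, dark posts, that holds bottles and tags at the start. 390 mm long (y), posts at x -62 to +62 mm. Origin on the bench under its middle; x to its front (tag rail, far from the robot), y along the row, z up. Four open cradles at y = -150, -50, 50, 150 mm, each two scalloped bars 12 mm wide at x = +42 and -36; room for fingers between the bars.
- empty_rack: The empty rack: zinc-bright bars, green posts, same shape, sizes and axes as the full one. Bar crests 71, posts 80, tag rail 60 mm high, rail out to x = +107 mm. A seated bottle's axis is parallel to rack x, in the middle of a cradle, 86 mm above the bench; base level with the posts' front faces (x = +62 mm), neck overhanging the back, towards the robot.
There are look-alikes about, which are no part of the job. What is shaped like the bottle_blue but pink is not meant.

How it is judged:
At the end, for the whole second after the job is handed in: Each bottle lies in the empty rack's cradle at the same rack y as its tag has on the full rack: within 12 mm across, base within 15 mm of the posts' front, axis within 6 mm of seated height and 0.15 rad of rack x, neck to the back; all released and at rest (((y of tag_gold in the frame of full_rack between -0.18 and -0.12 m and y of bottle_gold in the frame of empty_rack between -0.162 and -0.138 m) or (y of tag_gold in the frame of full_rack between -0.08 and -0.02 m and y of bottle_gold in the frame of empty_rack between -0.062 and -0.038 m) or (y of tag_gold in the frame of full_rack between 0.02 and 0.08 m and y of bottle_gold in the frame of empty_rack between 0.038 and 0.062 m) or (y of tag_gold in the frame of full_rack between 0.12 and 0.18 m and y of bottle_gold in the frame of empty_rack between 0.138 and 0.162 m)) and x of bottle_gold in the frame of empty_rack between 0.047 and 0.077 m and z of bottle_gold in the frame of empty_rack between 0.08 and 0.092 m and angle between the x axis of each of bottle_gold, bottle_red, bottle_white, bottle_blue and the x axis of empty_rack, either way round below 0.15 rad and linear speed of each of bottle_gold, bottle_red, bottle_white, bottle_blue below 0.03 m/s and contact force between each of bottle_gold, bottle_red, bottle_white, bottle_blue and the fingers below 0.05 N and ((y of tag_red in the frame of full_rack between -0.18 and -0.12 m and y of bottle_red in the frame of empty_rack between -0.162 and -0.138 m) or (y of tag_red in the frame of full_rack between -0.08 and -0.02 m and y of bottle_red in the frame of empty_rack between -0.062 and -0.038 m) or (y of tag_red in the frame of full_rack between 0.02 and 0.08 m and y of bottle_red in the frame of empty_rack between 0.038 and 0.062 m) or (y of tag_red in the frame of full_rack between 0.12 and 0.18 m and y of bottle_red in the frame of empty_rack between 0.138 and 0.162 m)) and x of bottle_red in the frame of empty_rack between 0.047 and 0.077 m and z of bottle_red in the frame of empty_rack between 0.08 and 0.092 m and ((y of tag_white in the frame of full_rack between -0.18 and -0.12 m and y of bottle_white in the frame of empty_rack between -0.162 and -0.138 m) or (y of tag_white in the frame of full_rack between -0.08 and -0.02 m and y of bottle_white in the frame of empty_rack between -0.062 and -0.038 m) or (y of tag_white in the frame of full_rack between 0.02 and 0.08 m and y of bottle_white in the frame of empty_rack between 0.038 and 0.062 m) or (y of tag_white in the frame of full_rack between 0.12 and 0.18 m and y of bottle_white in the frame of empty_rack between 0.138 and 0.162 m)) and x of bottle_white in the frame of empty_rack between 0.047 and 0.077 m and z of bottle_white in the frame of empty_rack between 0.08 and 0.092 m and ((y of tag_blue in the frame of full_rack between -0.18 and -0.12 m and y of bottle_blue in the frame of empty_rack between -0.162 and -0.138 m) or (y of tag_blue in the frame of full_rack between -0.08 and -0.02 m and y of bottle_blue in the frame of empty_rack between -0.062 and -0.038 m) or (y of tag_blue in the frame of full_rack between 0.02 and 0.08 m and y of bottle_blue in the frame of empty_rack between 0.038 and 0.062 m) or (y of tag_blue in the frame of full_rack between 0.12 and 0.18 m and y of bottle_blue in the frame of empty_rack between 0.138 and 0.162 m)) and x of bottle_blue in the frame of empty_rack between 0.047 and 0.077 m and z of bottle_blue in the frame of empty_rack between 0.08 and 0.092 m); the robot touches nothing.
It fails at once if a bottle falls off its rack (height (world z) of any of bottle_gold, bottle_red, bottle_white, bottle_blue below 0.055 m).
It fails at once if a bottle is dropped: let go and falling at over 0.5 m/s (more than about 13 mm) ((linear speed of bottle_gold above 0.5 m/s and contact force between bottle_gold and the fingers below 0.05 N) or (linear speed of bottle_red above 0.5 m/s and contact force between bottle_red and the fingers below 0.05 N) or (linear speed of bottle_white above 0.5 m/s and contact force between bottle_white and the fingers below 0.05 N) or (linear speed of bottle_blue above 0.5 m/s and contact force between bottle_blue and the fingers below 0.05 N)).
It fails at once if a bottle is banged hard (over 60 N) onto the empty rack (contact force between any of bottle_gold, bottle_red, bottle_white, bottle_blue and empty_rack above 60 N).
It fails at once if two bottles are knocked hard together (over 20 N) (contact force between any of bottle_gold, bottle_blue and bottle_red above 20 N or contact force between any of bottle_gold, bottle_red, bottle_blue and bottle_white above 20 N or contact force between bottle_blue and bottle_gold above 20 N).
It also fails if it takes over 109 s, if anything falls off the work surface, if the arm or the gripper's body presses on something with over 40 N, if the wrist force passes 120 N, or if a joint passes its speed limit or range.

## Working session

There is one attempt and no reset: what is moved stays moved. The work goes in short steps, Python scripts to look and compute and a shell command to move; the robot and the scene stay as the last step left them, time stands still between calls to the robot, and variables do not carry over. Pictures are saved under pics/ and viewed, and the job is handed in when it is done.

```bash
mkdir -p pics; python3 - <<'E'
from cell import *
import cv2
s=read_state();print({k:(v if not hasattr(v,'round') else v) for k,v in s.items()})
for n in("scene","side","wrist"):
    d=get_image(n);cv2.imwrite(f"pics/{n}0.png",cv2.cvtColor(d["frame"],cv2.COLOR_RGB2BGR))
    print(n,{k:v for k,v in d.items() if k!="frame"})
E
```

```text
{'clock': 0.0, 'joint_positions': array([-9.02891884e-01,  3.59379947e-01,  1.10296396e-02, -2.97911431e-04,
       -1.22410698e+00, -2.88090524e-01]), 'joint_vel': array([-4.58635257e-04, -4.43260078e-04,  3.53238456e-05,  5.08450839e-04,
        2.53279258e-04,  1.10683360e-03]), 'tau': array([ 1.01260839e-04, -5.82712483e+01,  2.93061340e+01,  6.99703708e+00,
        7.14753172e-03, -1.45459826e-04]), 'position': array([ 0.25002837, -0.62647218,  0.23962386]), 'tool_rot': array([-2.57668503e-04, -1.88717643e-01,  9.82031029e-01,  8.01821787e-04]), 'wrist_force': array([ 1.20344228, -0.06157787, -0.40096508]), 'wrist_torque': array([-0.01141462,  0.00713443,  0.0452385 ]), 'finger_gap': 0.08758142753934058}
scene {'fovy': 51.17347534841531, 'cx': 255.8663639967597, 'cy': 197.29373942688244, 'R': array([[-0.08323742,  0.99628912,  0.02189812],
       [ 0.53874581,  0.0634754 , -0.8400737 ],
       [-0.83834628, -0.05812805, -0.54203012]]), 't': array([ 0.01441724, -0.14351523,  1.6123808 ])}
side {'fovy': 44.613216325908155, 'cx': 265.33346302407284, 'cy': 194.62139924680264, 'R': array([[-0.96258625, -0.27078553, -0.01014401],
       [-0.13900255,  0.52556725, -0.83931958],
       [ 0.23260696, -0.80650745, -0.54354369]]), 't': array([0.3664046 , 0.12501547, 1.38353445])}
wrist {'fovy': 64.40832428220665, 'cx': 253.10801913686026, 'cy': 193.60126830451128, 'T_tool_cam': array([[ 7.65732629e-04, -9.60297328e-01, -2.78977517e-01,
         7.44388697e-02],
       [ 9.99999603e-01,  8.62345340e-04, -2.23586482e-04,
         7.29235166e-04],
       [ 4.55284463e-04, -2.78977235e-01,  9.60297607e-01,
        -1.44848483e-01],
       [ 0.00000000e+00,  0.00000000e+00,  0.00000000e+00,
         1.00000000e+00]])}
```

View pics/scene0.png

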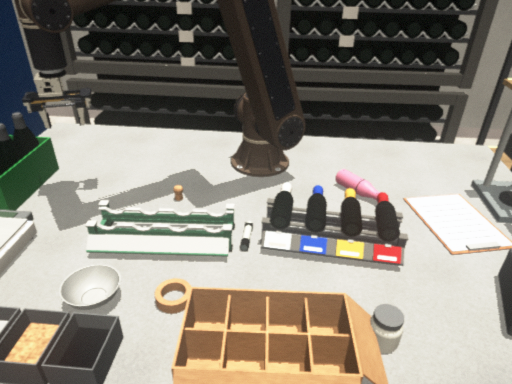

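View pics/side0.png

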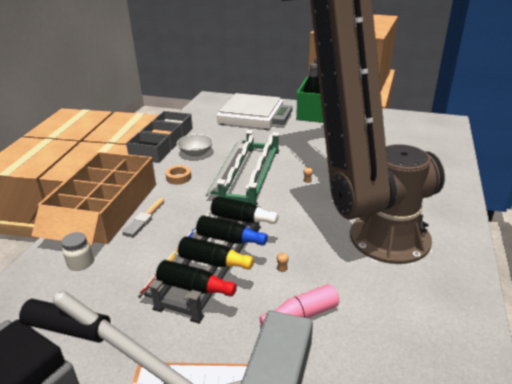

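View pics/wrist0.png

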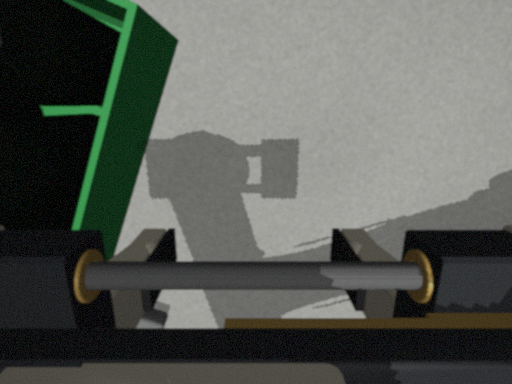

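```bash
python3 - <<'E'
import cv2
a=cv2.imread("pics/scene0.png");
cv2.imwrite("pics/c1.png",cv2.resize(a[170:275,255:415],None,fx=5,fy=5,interpolation=cv2.INTER_CUBIC))
cv2.imwrite("pics/c2.png",cv2.resize(a[190:270,80:240],None,fx=5,fy=5,interpolation=cv2.INTER_CUBIC))
b=cv2.imread("pics/side0.png");
cv2.imwrite("pics/c3.png",cv2.resize(b[120:210,200:290],None,fx=6,fy=6,interpolation=cv2.INTER_CUBIC))
cv2.imwrite("pics/c4.png",cv2.resize(b[190:325,130:290],None,fx=4,fy=4,interpolation=cv2.INTER_CUBIC))
E
```

```text
(no output)
```

View pics/c1.png

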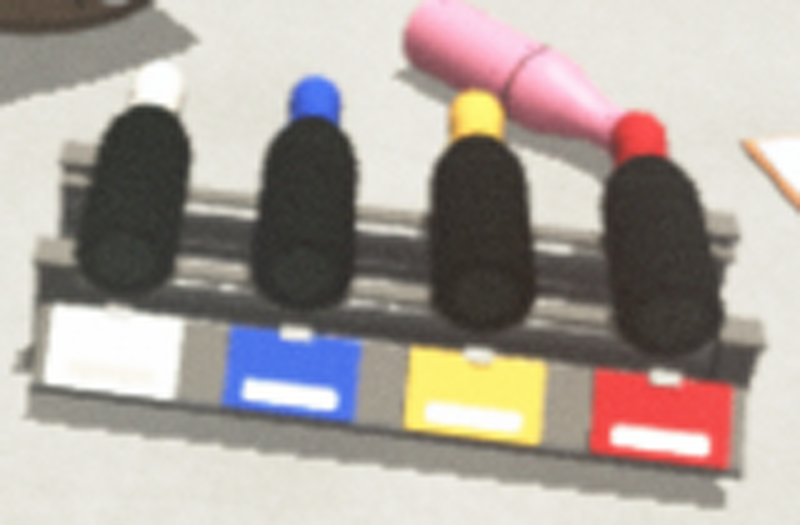

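View pics/c2.png

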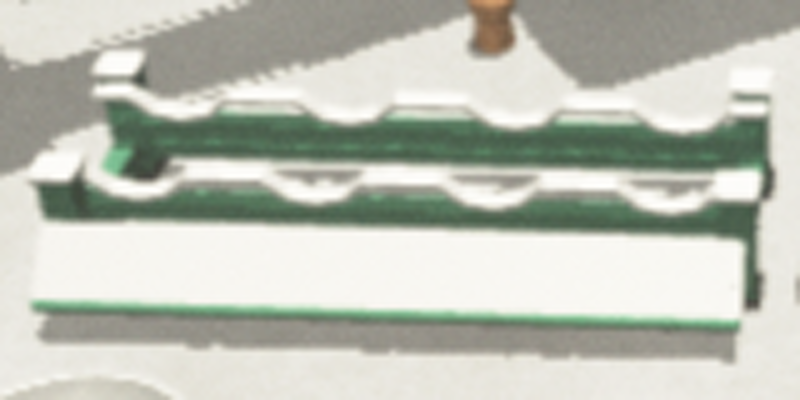

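View pics/c3.png

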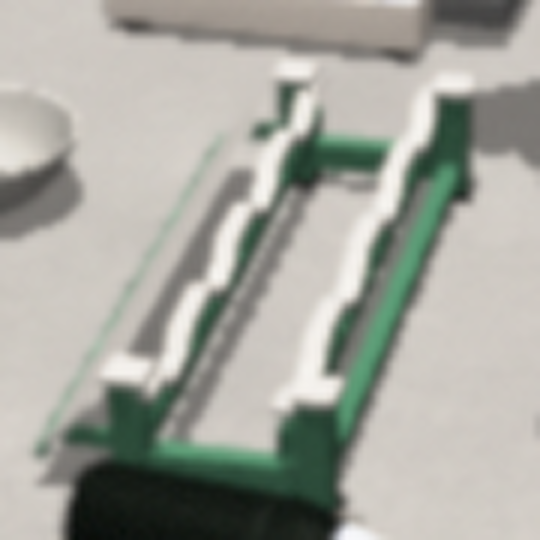

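View pics/c4.png

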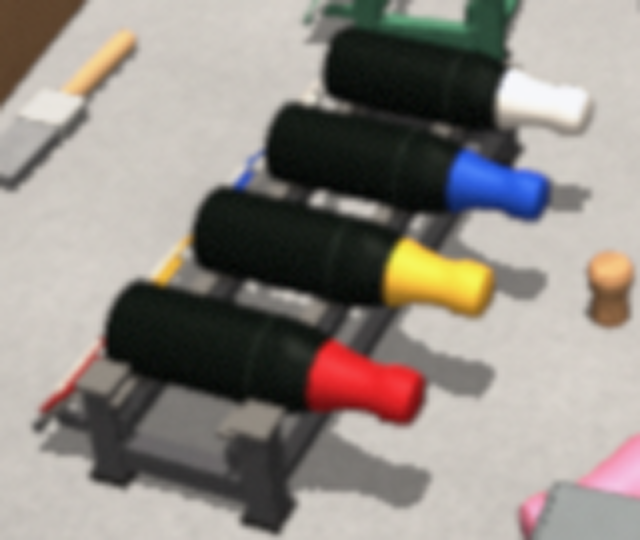

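```bash
cat > h.py <<'E'
import numpy as np,cv2
from scipy.optimize import least_squares
from scipy.spatial.transform import Rotation as Ro
from cell import *
def cam(n):
    d=get_image(n)
    if n=="wrist":
        s=read_state();q=np.array(s["tool_rot"]);Rt=Ro.from_quat(np.r_[q[1:],q[0]]).as_matrix()
        T=np.eye(4);T[:3,:3]=Rt;T[:3,3]=s["position"];C=np.linalg.inv(T@d["T_tool_cam"]);d["R"]=C[:3,:3];d["t"]=C[:3,3]
    return d
def proj(d,X):
    c=np.atleast_2d(X)@d["R"].T+d["t"];f=192/np.tan(np.radians(d["fovy"])/2)
    return np.c_[d["cx"]+f*c[:,0]/c[:,2],d["cy"]+f*c[:,1]/c[:,2]]
def rack(p,X):
    X=np.atleast_2d(X);c,s=np.cos(p[2]),np.sin(p[2])
    return np.c_[p[0]+c*X[:,0]-s*X[:,1],p[1]+s*X[:,0]+c*X[:,1],X[:,2]]
def ray(d,u,v,z):
    f=192/np.tan(np.radians(d["fovy"])/2);w=d["R"].T@np.array([(u-d["cx"])/f,(v-d["cy"])/f,1]);o=-d["R"].T@d["t"]
    return o+w*(z-o[2])/w[2]
def save(d,n,crop=None,f=1,pts=[]):
    a=cv2.cvtColor(d["frame"],cv2.COLOR_RGB2BGR);x0,y0,x1,y1=crop or(0,0,512,384)
    a=cv2.resize(a[y0:y1,x0:x1],None,fx=f,fy=f,interpolation=cv2.INTER_CUBIC)
    for u,v in pts: cv2.circle(a,(int(round((u-x0+.5)*f)),int(round((v-y0+.5)*f))),2,(255,0,255),-1)
    cv2.imwrite("pics/"+n,a)
E
python3 - <<'E'
from h import *
S,D=cam("scene"),cam("side")
def fit(sc,sd,name,rail):
    sc=[(X,(np.array(u)/5+o)-.4) for X,u,o in sc]
    def res(p):
        r=[]
        for X,u in sc:r+=list(proj(S,rack(p,X))[0]-u)
        for X,u in sd:r+=list(proj(D,rack(p,X))[0]-u)
        return r
    q=least_squares(res,[.55,0,0],loss="soft_l1");print(name,q.x,np.round(np.array(res(q.x)).reshape(-1,2),1).tolist())
    return q.x
a=np.array
P=lambda x,y:a([x,y,.08])
f=.062;l=.195
o1,o2=a([255,170]),a([80,190])
pf=fit([(P(f,-l),(36,266),o1),(P(f,l),(757,348),o1),(P(-f,-l),(62,143),o1),(P(-f,l),(740,215),o1)],
 [(P(f,l),a((83,393))/4+(130,190)-.4),(P(-f,l),a((276,440))/4+(130,190)-.4)],"full",0)
pe=fit([(P(f,-l),(35,180),o2),(P(f,l),(757,198),o2),(P(-f,-l),(97,52),o2),(P(-f,l),(770,70),o2)],
 [(P(f,l),a((103,378))/6+(200,120)-.4),(P(-f,l),a((337,406))/6+(200,120)-.4),(P(f,-l),a((280,63))/6+(200,120)-.4),(P(-f,-l),a((472,78))/6+(200,120)-.4)],"empty",0)
pts=[]
for p in(pf,pe):
    X=[[x,y,.08] for x in(-f,f) for y in(-l,l)]+[[x,y,.08] for x in (.062,-.050) for y in(-.15,-.05,.05,.15)]+[[.107,-l,.025],[.107,l,.025]]
    pts+=list(proj(S,rack(p,X)))
save(S,"o1.png",(250,170,410,275),5,pts);save(S,"o2.png",(80,190,240,270),5,pts)
E
```

```text
full [ 0.46607647  0.24940319 -0.05767885] [[2.6, -0.4], [0.6, -2.3], [2.3, 0.6], [-3.2, -1.4], [0.0, -2.8], [-0.9, -2.6]]
empty [ 0.50582519 -0.24178117  0.07420429] [[1.7, -0.9], [-1.4, -1.3], [4.1, 0.0], [-1.3, -0.6], [0.2, -0.9], [-1.1, -1.8], [-0.9, 0.4], [-1.6, 0.3]]
```

View pics/o1.png

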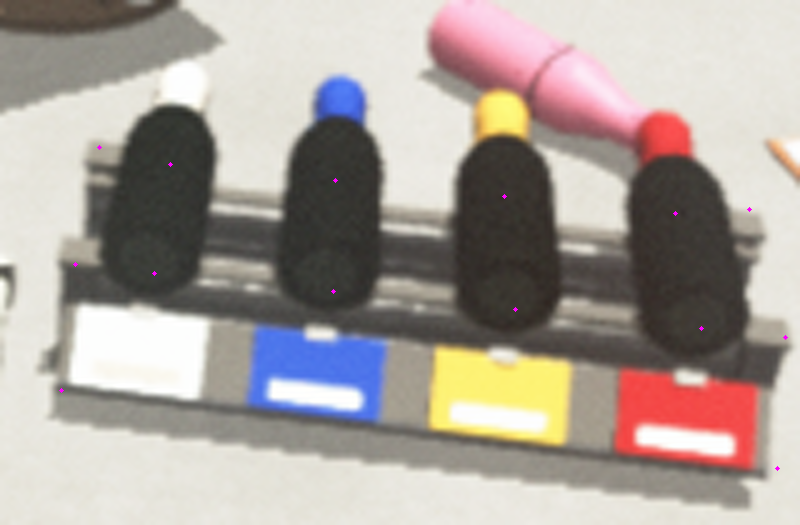

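View pics/o2.png

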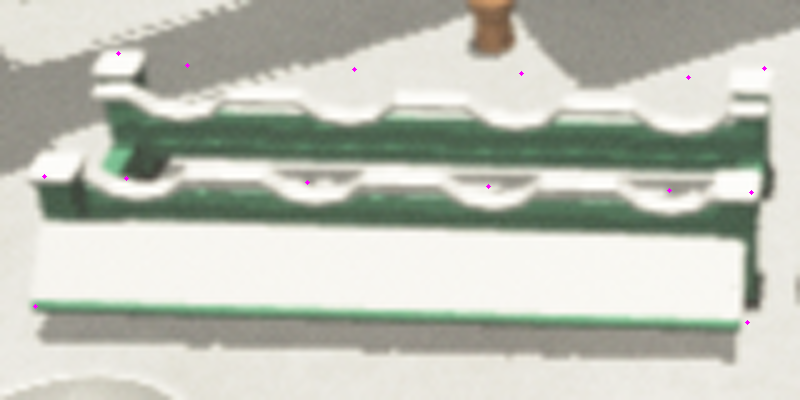

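```bash
python3 -m inch '[{"tx":2.5,"ty":2,"tz":1.5,"yaw":-0.026},{"tx":2.9,"ty":3.2,"tz":1,"yaw":-0.026},{"tx":2.9,"ty":3.2,"tz":1,"yaw":-0.026},{"tx":2.9,"ty":3.2,"tz":1,"yaw":-0.026},{"tx":2.9,"ty":3.2,"tz":1,"yaw":-0.026},{"tx":2.9,"ty":3.2,"tz":0.5,"yaw":-0.026},{"tx":2.9,"ty":3.2,"yaw":-0.026},{"tx":2.9,"ty":3.2,"yaw":-0.026}]' -0.82 30
python3 -m inch '[{"tx":3,"ty":3.2,"yaw":-0.026},{"tx":3,"ty":3.2,"yaw":-0.026},{"tx":3,"ty":3.2,"yaw":-0.026},{"tx":3,"ty":3.2,"yaw":-0.02},{},{},{},{}]'
python3 - <<'E'
from h import *
d=cam("wrist");save(d,"w1.png",None,1.5);np.savez("w1.npz",**d)
s=read_state();print(s["position"],s["tool_rot"],s["finger_gap"],s["joint_positions"])
E
```

```text
[ 0.25015468 -0.62676213  0.24022493] [-9.85294586e-05 -1.88743641e-01  9.82026348e-01  2.81913993e-04] 0.08771955185982416 [-9.02905996e-01  3.58912752e-01  1.16298448e-02 -8.97349642e-05
 -1.22410470e+00 -2.88094527e-01]invalid input at $[6]: expected keys tx, ty, tz, yaw
invalid input at $[0]: expected keys tx, ty, tz, yaw
```

View pics/w1.png

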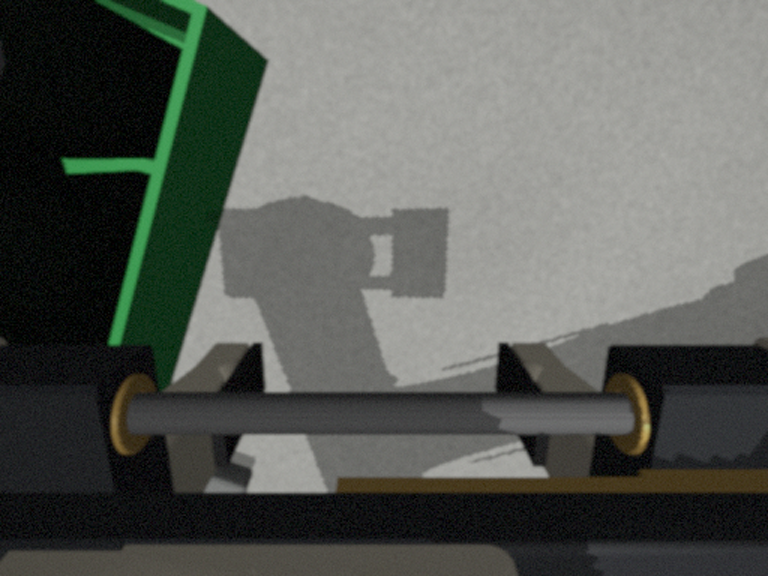

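```bash
python3 -m inch '[{"tx":2.5,"ty":2,"tz":1.5,"yaw":-0.026},{"tx":2.9,"ty":3.2,"tz":1,"yaw":-0.026},{"tx":2.9,"ty":3.2,"tz":1,"yaw":-0.026},{"tx":2.9,"ty":3.2,"tz":1,"yaw":-0.026},{"tx":2.9,"ty":3.2,"tz":1,"yaw":-0.026},{"tx":2.9,"ty":3.2,"tz":0.5,"yaw":-0.026},{"tx":2.9,"ty":3.2,"tz":0,"yaw":-0.026},{"tx":2.9,"ty":3.2,"tz":0,"yaw":-0.026}]' -0.82 30
python3 -m inch '[{"tx":3,"ty":3.2,"tz":0,"yaw":-0.026},{"tx":3,"ty":3.2,"tz":0,"yaw":-0.026},{"tx":3,"ty":3.2,"tz":0,"yaw":-0.026},{"tx":3,"ty":3.2,"tz":0,"yaw":-0.02},{"tx":0,"ty":0,"tz":0,"yaw":0},{"tx":0,"ty":0,"tz":0,"yaw":0},{"tx":0,"ty":0,"tz":0,"yaw":0}]'
python3 - <<'E'
from h import *
d=cam("wrist");save(d,"w2.png",None,1.5);np.savez("w2.npz",**d)
s=read_state();print(s["position"],s["tool_rot"],s["finger_gap"],s["joint_positions"])
E
```

```text
clock: 1.1
position: [0.4792, -0.3814, 0.3011]
tool_rot: [0.0, -0.085, 0.996, -0.0]
wrist_force: [0.9, 0.2, 0.5]
finger_gap: 0.0798
clock: 1.8
position: [0.5978, -0.2552, 0.3005]
tool_rot: [-0.0, -0.037, 0.999, -0.0]
wrist_force: [0.1, -0.3, -0.3]
finger_gap: 0.0804
[ 0.59760716 -0.25558719  0.30071201] [-1.13023950e-05 -3.65506587e-02  9.99331800e-01 -5.51751284e-05] 0.07978110535713236 [-1.04525188e-01  2.87986253e-01  4.64439482e-02  1.15793715e-04
 -1.32926089e+00 -1.39318123e+00]
```

View pics/w2.png

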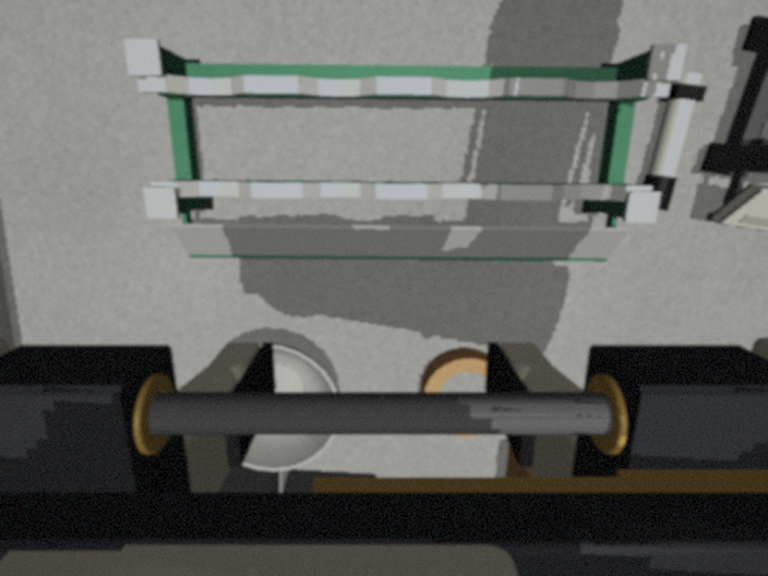

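```bash
python3 - <<'E'
from h import *
d=dict(np.load("w2.npz"))
L=d["frame"][15:185,75:165];R=d["frame"][15:185,390:480]
a=np.hstack([L,R]);cv2.imwrite("pics/w2c.png",cv2.resize(cv2.cvtColor(a,cv2.COLOR_RGB2BGR),None,fx=4,fy=3.5 and 3.5,interpolation=cv2.INTER_CUBIC))
E
```

```text
(no output)
```

View pics/w2c.png

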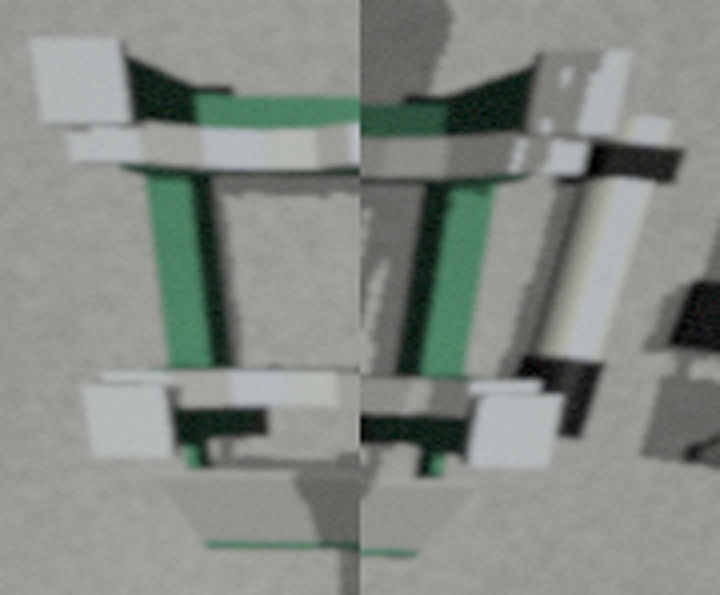

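```bash
cat >> h.py <<'E'
def projd(d,X,k):
    f=192/np.tan(np.radians(d["fovy"])/2);p=(proj(d,X)-[d["cx"],d["cy"]])/f
    return p*(1+k*(p**2).sum(1,keepdims=True))*f+[d["cx"],d["cy"]]
E
python3 - <<'E'
from h import *
d=dict(np.load("w2.npz"));f=.062;l=.195
X=np.array([[-f,-l,.08],[-f,l,.08],[f,-l,.08],[f,l,.08]])
U=np.array([[82.5,25.9],[458.3,29.3],[98,146.4],[437.5,148.7]])-.5
for kk in(0,1):
    r=lambda p:(projd(d,rack(p,X),kk*p[3])-U).ravel()
    q=least_squares(r,[.5,-.24,.07,0]);print(q.x,np.round(q.fun,1))
E
```

```text
[ 0.50408898 -0.24398424  0.06648769  0.        ] [ 7.   1.2 -7.3  0.7  6.3 -3.4 -6.  -3.3]
[ 0.5101428  -0.24476968  0.06428386  0.07793442] [-0.6 -0.3  1.  -1.1  2.7  0.3 -3.2  0.9]
```

```bash
python3 -m inch '[{"tx":0,"ty":3.5,"tz":0.5,"yaw":-0.012},{"tx":0,"ty":4.6,"tz":0.5,"yaw":-0.012},{"tx":0,"ty":4.6,"tz":0.5,"yaw":-0.012},{"tx":0,"ty":4.6,"tz":0.5,"yaw":-0.012},{"tx":-0.5,"ty":4.6,"tz":0,"yaw":-0.012},{"tx":-0.5,"ty":4.6,"tz":0,"yaw":-0.012},{"tx":-0.5,"ty":4.6,"tz":0,"yaw":-0.012},{"tx":-0.5,"ty":4.6,"tz":0,"yaw":-0.012}]'
python3 -m inch '[{"tx":-0.5,"ty":4.6,"tz":0,"yaw":-0.012},{"tx":-0.5,"ty":4.6,"tz":0,"yaw":-0.012},{"tx":0,"ty":4.6,"tz":0,"yaw":-0.012},{"tx":0,"ty":0,"tz":0,"yaw":0},{"tx":0,"ty":0,"tz":0,"yaw":0},{"tx":0,"ty":0,"tz":0,"yaw":0}]'
python3 - <<'E'
from h import *
d=cam("wrist");save(d,"w3.png",None,1.5);np.savez("w3.npz",**d)
s=read_state();print(s["position"],s["tool_rot"],s["finger_gap"],s["joint_positions"])
E
```

```text
clock: 2.65
position: [0.5776, 0.1026, 0.3212]
tool_rot: [0.001, 0.012, 1.0, 0.0]
wrist_force: [0.3, -0.4, -0.3]
finger_gap: 0.0802
clock: 3.25
position: [0.5684, 0.2387, 0.3208]
tool_rot: [0.0, 0.03, 1.0, 0.0]
wrist_force: [0.3, 1.5, 0.6]
finger_gap: 0.0794
[0.56843391 0.23855965 0.3209014 ] [1.65961698e-04 2.99156447e-02 9.99552411e-01 7.23433250e-05] 0.07959646682063859 [ 7.13809457e-01  2.23193026e-01  4.54825625e-03  1.21135562e-04
 -1.35180932e+00 -2.34447230e+00]
```

View pics/w3.png

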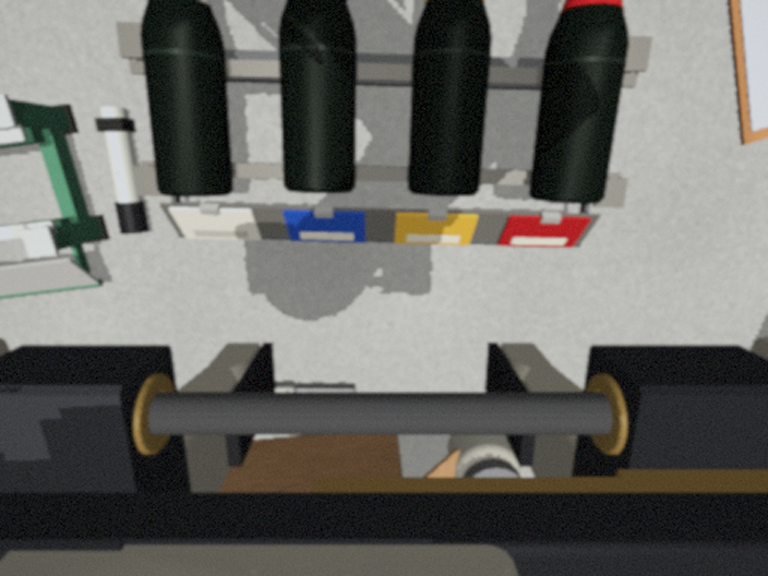

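```bash
python3 - <<'E'
from h import *
d=dict(np.load("w3.npz"))
save(d,"w3a.png",(75,0,265,170),4);save(d,"w3b.png",(250,0,440,170),4)
E
```

```text
(no output)
```

View pics/w3a.png

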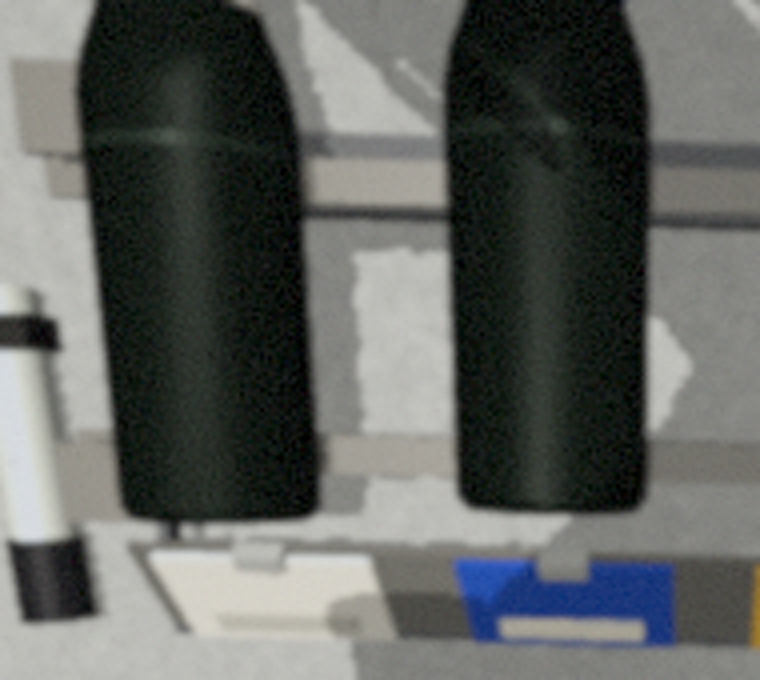

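View pics/w3b.png

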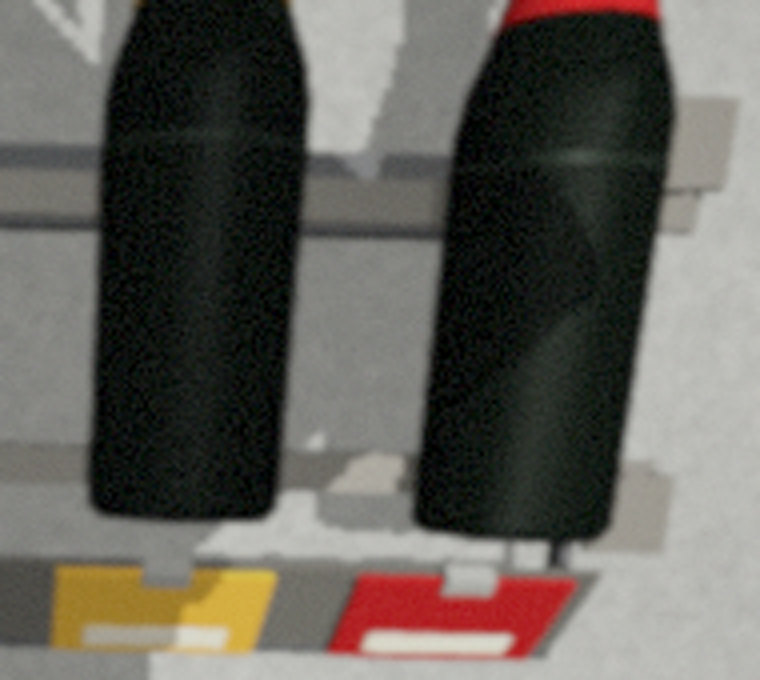

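```bash
python3 - <<'E'
from h import *
d=dict(np.load("w3.npz"));f=.062;l=.195
A=lambda x,y:[75+x/4,y/4];B=lambda x,y:[250+x/4,y/4]
T=[[A(148,550),A(372,556),A(398,638),A(195,635)],[A(457,560),A(674,565),A(673,645),A(475,640)],[B(55,567),B(277,572),B(258,652),B(50,648)],[B(360,573),B(578,578),B(527,657),B(332,650)]]
P=np.array([A(12,58),B(742,98),A(62,517),B(668,552)])-.5
PX=np.array([[-f,-l,.08],[-f,l,.08],[f,-l,.08],[f,l,.08]])
T=np.array(T).reshape(-1,2)-.5
def tx(zt,a):
    o=[]
    for y in(-.15,-.05,.05,.15):
        for sx,sy in((-1,-1),(-1,1),(1,1),(1,-1)):o.append([.092+sx*.022*np.cos(a),y+sy*.036,zt-sx*.022*np.sin(a)])
    return np.array(o)
def r(p,kk,post=1,tag=1):
    o=[]
    if tag:o.append(projd(d,rack(p,tx(p[4],p[5])),kk*p[3])-T)
    if post:o.append(projd(d,rack(p,PX),kk*p[3])-P)
    return np.vstack(o).ravel()
for kk,po in((0,1),(1,1),(0,0),(1,0)):
    q=least_squares(r,[.47,.25,-.06,0,.044,.8],args=(kk,po),loss="soft_l1");print(kk,po,np.round(q.x,4),np.round(r(q.x,kk).reshape(-1,2),1).tolist())
E
```

```text
0 1 [ 0.4635  0.248  -0.083  -0.4214  0.0456  0.7492] [[0.5, 0.3], [-0.7, 0.2], [-0.3, 0.1], [0.3, -0.4], [-0.6, -0.3], [-0.2, -0.2], [0.4, -0.0], [-0.0, 0.0], [0.8, -0.2], [-0.1, -0.2], [-1.5, -0.1], [0.6, -0.3], [0.3, 0.1], [0.2, 0.2], [0.3, 0.3], [-0.7, 0.8], [5.8, 1.1], [-6.7, 0.3], [6.5, -1.3], [-6.5, -2.4]]
1 1 [ 0.4648  0.2479 -0.0829  0.0515  0.0413  0.7441] [[0.3, 0.3], [-0.2, 0.5], [0.2, 0.4], [0.4, -0.2], [-0.1, 0.1], [-0.1, 0.2], [0.5, 0.4], [0.4, 0.4], [0.7, 0.2], [-0.6, 0.2], [-2.0, 0.2], [0.5, 0.1], [-0.2, 0.4], [0.3, 0.1], [0.2, 0.4], [-1.1, 1.1], [0.4, -3.5], [-1.2, -3.9], [4.2, -1.3], [-4.3, -2.3]]
0 0 [ 0.4635  0.2479 -0.0822 -0.4215  0.0455  0.7494] [[0.5, 0.5], [-0.7, 0.2], [-0.3, 0.1], [0.4, -0.3], [-0.6, -0.3], [-0.2, -0.2], [0.5, -0.0], [-0.0, 0.1], [0.8, -0.2], [-0.1, -0.2], [-1.5, -0.2], [0.6, -0.3], [0.3, 0.0], [0.2, 0.1], [0.3, 0.2], [-0.7, 0.8], [5.7, 1.2], [-6.8, 0.1], [6.5, -1.2], [-6.5, -2.5]]
1 0 [ 0.4638  0.2479 -0.0822  0.0192  0.0442  0.7487] [[0.3, 0.3], [-0.6, 0.2], [-0.1, 0.1], [0.3, -0.4], [-0.5, -0.2], [-0.1, -0.1], [0.5, 0.0], [0.1, 0.1], [0.8, -0.2], [-0.3, -0.2], [-1.7, -0.2], [0.6, -0.3], [0.2, 0.0], [0.3, -0.1], [0.4, 0.1], [-0.8, 0.8], [3.7, -0.7], [-4.7, -1.6], [5.6, -1.3], [-5.7, -2.6]]
```

```bash
python3 - <<'E'
from h import *
d=dict(np.load("w2.npz"));f=.062
U=np.array([[82.5,25.9],[458.3,29.3],[98,146.4],[437.5,148.7]])-.5
def X(l,f):return np.array([[-f,-l,.08],[-f,l,.08],[f,-l,.08],[f,l,.08]])
for m in(0,1):
    r=lambda p:(proj(d,rack(p,X(p[3],p[4] if m else f)))-U).ravel()
    q=least_squares(r,[.5,-.24,.07,.2,.062]);print(q.x,np.round(q.fun,1))
p=q.x
# overlay: valleys and bar edges
pts=[]
for x in(.048,.036,-.030,-.042):
    for y in(-.15,-.05,.05,.15): pts.append([x,y,.057])
    for y in(-.1,0,.1):pts.append([x,y,.071])
save(d,"o3.png",(75,10,470,190),2,proj(d,rack(p,pts)))
E
```

```text
[ 0.50513622 -0.24386545  0.06607665  0.2027118   0.062     ] [ 0.   2.1 -0.3  1.9 -0.  -2.7  0.3 -2.3]
[ 0.50561973 -0.24383169  0.06610705  0.20273104  0.06441885] [-0.3  0.1  0.1 -0.1  0.3 -0.2 -0.1  0.2]
```

View pics/o3.png

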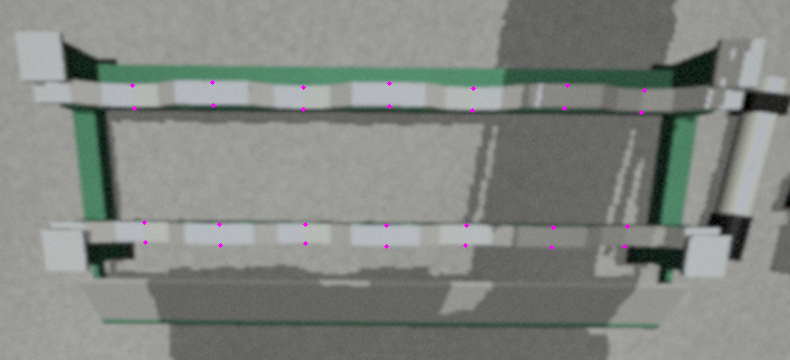

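```bash
python3 - <<'E'
from h import *
d=dict(np.load("w3.npz"));p=[.4635,.248,-.0825]
t=np.linspace(0,2*np.pi,60);pts=[]
for y in(-.15,-.05,.05,.15):
    for x in(.062,-.050):
        pts+=[[x,y+.029*np.cos(a),.086+.029*np.sin(a)] for a in t]
save(d,"o4.png",(75,0,440,170),2.1,proj(d,rack(p,pts)))
E
```

```text
(no output)
```

View pics/o4.png

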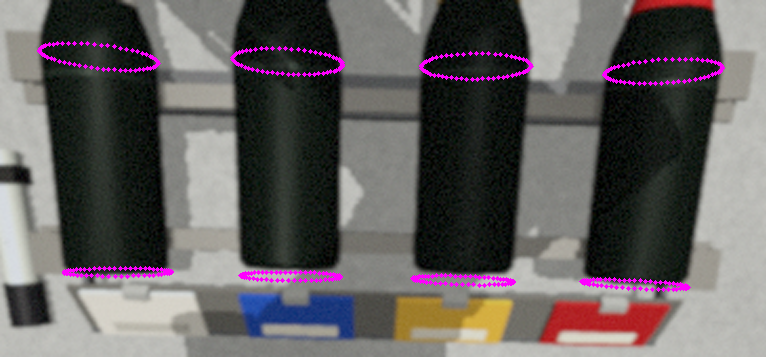

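```bash
cat >> h.py <<'E'
PF=[.4635,.248,-.0825];PE=[.5056,-.2438,.0661]
def tgt(p,x,y,z):
    s=read_state();q=s["tool_rot"];yaw=-2*np.arctan2(q[1],q[2]);yaw=2*np.arctan2(-q[1],q[2])*-1
    yaw=-2*np.arctan(q[1]/q[2])
    w=rack(p,[x,y,z])[0];D=(w-s["position"])*100
    print("pos",s["position"].round(4),"yaw",round(yaw,4),"d_cm",D.round(2),"dyaw",round(p[2]-yaw,4),"gap",round(s["finger_gap"],4),"F",s["wrist_force"].round(1),"t",round(s["clock"],2))
E
python3 - <<'E'
from h import *
for y in(-.15,-.05,.05,.15): tgt(PF,-.009,y-.001,.081)
E
```

```text
pos [0.5684 0.2386 0.3209] yaw -0.0598 d_cm [-12.63 -14.03 -23.99] dyaw -0.0227 gap 0.0796 F [-0.6 -0.6 -0.3] t 3.3
pos [0.5684 0.2386 0.3209] yaw -0.0598 d_cm [-11.81  -4.06 -23.99] dyaw -0.0227 gap 0.0796 F [-0.6 -0.6 -0.3] t 3.3
pos [0.5684 0.2386 0.3209] yaw -0.0598 d_cm [-10.99   5.9  -23.99] dyaw -0.0227 gap 0.0796 F [-0.6 -0.6 -0.3] t 3.3
pos [0.5684 0.2386 0.3209] yaw -0.0598 d_cm [-10.16  15.87 -23.99] dyaw -0.0227 gap 0.0796 F [-0.6 -0.6 -0.3] t 3.3
```

```bash
python3 -m inch '[{"tx":-2.6,"ty":-2.8,"tz":-2,"yaw":-0.005},{"tx":-2.5,"ty":-2.8,"tz":-2.5,"yaw":-0.005},{"tx":-2.5,"ty":-2.8,"tz":-2.5,"yaw":-0.005},{"tx":-2.5,"ty":-2.8,"tz":-2.5,"yaw":-0.005},{"tx":-2.5,"ty":-2.8,"tz":-2.5,"yaw":-0.003},{"tx":0,"ty":0,"tz":0,"yaw":0},{"tx":0,"ty":0,"tz":0,"yaw":0},{"tx":0,"ty":0,"tz":0,"yaw":0}]'
python3 - <<'E'
from h import *
tgt(PF,-.009,-.151,.081)
d=cam("wrist");save(d,"w4.png",None,1.5);d=cam("side");save(d,"s4.png",None,1.5)
E
```

```text
clock: 4.1
position: [0.4434, 0.1001, 0.2017]
tool_rot: [0.001, 0.041, 0.999, 0.001]
wrist_force: [-0.2, 0.1, 0.7]
finger_gap: 0.0796
pos [0.4434 0.1001 0.2017] yaw -0.0822 d_cm [ -0.13  -0.19 -12.07] dyaw -0.0003 gap 0.0796 F [-0.2  0.1  0.7] t 4.1
```

View pics/w4.png

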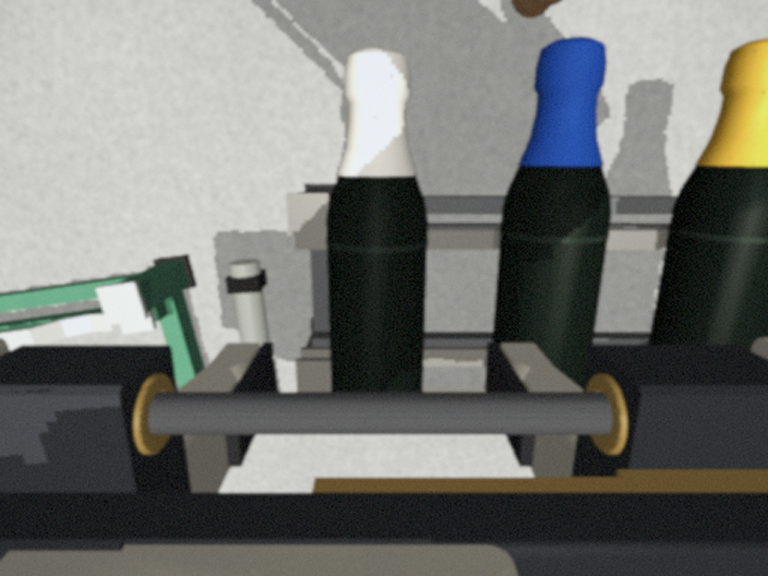

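View pics/s4.png

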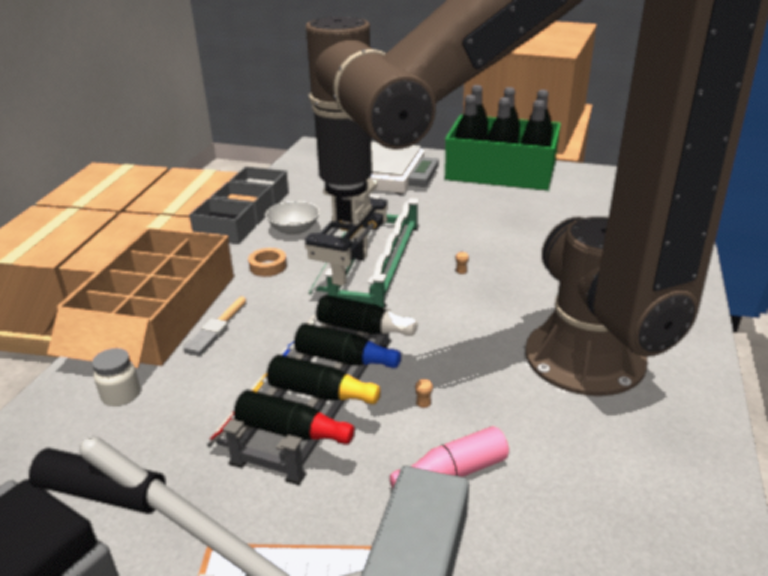

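```bash
python3 -m inch '[{"tx":-0.1,"ty":-0.2,"tz":-1.5,"yaw":0},{"tx":0,"ty":0,"tz":-3,"yaw":0},{"tx":0,"ty":0,"tz":-3,"yaw":0},{"tx":0,"ty":0,"tz":-2.5,"yaw":0},{"tx":0,"ty":0,"tz":-1.5,"yaw":0},{"tx":0,"ty":0,"tz":-0.5,"yaw":0},{"tx":0,"ty":0,"tz":0,"yaw":0},{"tx":0,"ty":0,"tz":0,"yaw":0}]'
python3 - <<'E'
from h import *
tgt(PF,-.009,-.151,.081)
E
```

```text
clock: 5.0
position: [0.442, 0.0987, 0.0813]
tool_rot: [0.001, 0.04, 0.999, 0.0]
wrist_force: [-0.0, -0.5, 0.1]
finger_gap: 0.0797
pos [0.442  0.0987 0.0813] yaw -0.0808 d_cm [ 0.01 -0.04 -0.03] dyaw -0.0017 gap 0.0797 F [-0.  -0.5  0.1] t 5.0
```

```bash
python3 -m inch '[{"tx":0,"ty":0,"tz":0,"yaw":0},{"tx":0,"ty":0,"tz":0,"yaw":0},{"tx":0,"ty":0,"tz":0,"yaw":0},{"tx":0,"ty":0,"tz":0,"yaw":0},{"tx":0,"ty":0,"tz":0,"yaw":0},{"tx":0,"ty":0,"tz":0,"yaw":0},{"tx":0,"ty":0,"tz":0,"yaw":0},{"tx":0,"ty":0,"tz":0,"yaw":0}]' 1 30
```

```text
clock: 5.8
position: [0.4415, 0.0984, 0.081]
tool_rot: [0.0, 0.04, 0.999, 0.0]
wrist_force: [-1.9, 1.0, 6.3]
finger_gap: 0.0576
```

```bash
python3 -m inch '[{"tx":0,"ty":0,"tz":0.4,"yaw":0},{"tx":0,"ty":0,"tz":0.8,"yaw":0},{"tx":0,"ty":0,"tz":1.5,"yaw":0},{"tx":0,"ty":0,"tz":2,"yaw":0},{"tx":0,"ty":0,"tz":2.5,"yaw":0},{"tx":0,"ty":0,"tz":2.5,"yaw":0},{"tx":0,"ty":0,"tz":2.3,"yaw":0},{"tx":0,"ty":0,"tz":0,"yaw":0}]'
python3 - <<'E'
from h import *
tgt(PE,-.009,-.151,.2)
d=cam("side");save(d,"s5.png",(150,100,350,300),3)
d=cam("wrist");save(d,"w5.png",None,1)
E
```

```text
clock: 6.6
position: [0.4425, 0.0987, 0.2036]
tool_rot: [0.002, 0.04, 0.999, 0.001]
wrist_force: [0.3, 0.6, -3.5]
finger_gap: 0.0574
pos [0.4425 0.0987 0.2036] yaw -0.0809 d_cm [  6.41 -49.38  -0.36] dyaw 0.147 gap 0.0574 F [ 0.3  0.6 -3.5] t 6.6
```

View pics/s5.png

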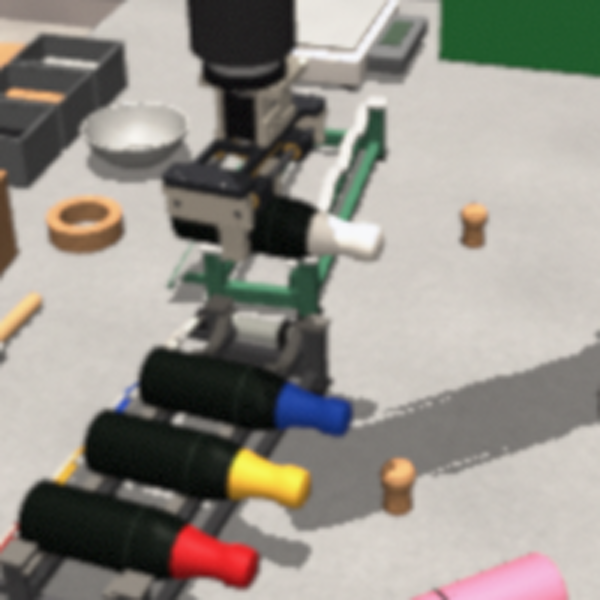

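View pics/w5.png

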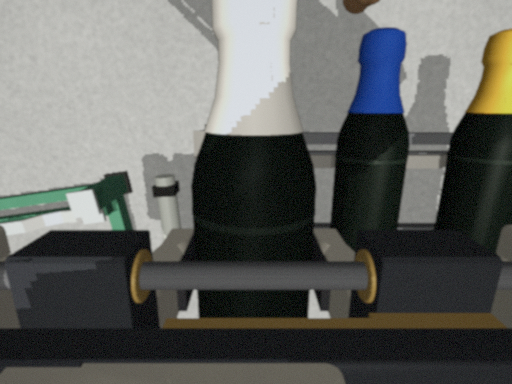

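```bash
python3 -m inch '[{"tx":0.3,"ty":-2.0,"tz":0,"yaw":0.012},{"tx":0.5,"ty":-3.5,"tz":0,"yaw":0.012},{"tx":0.5,"ty":-4.5,"tz":0,"yaw":0.012},{"tx":0.5,"ty":-4.5,"tz":0,"yaw":0.012},{"tx":0.5,"ty":-4.5,"tz":0,"yaw":0.012},{"tx":0.5,"ty":-4.5,"tz":0,"yaw":0.012},{"tx":0.5,"ty":-4.5,"tz":0,"yaw":0.012},{"tx":0.5,"ty":-4.5,"tz":0,"yaw":0.012}]'
python3 -m inch '[{"tx":0.5,"ty":-4.5,"tz":0,"yaw":0.012},{"tx":0.5,"ty":-4.5,"tz":0,"yaw":0.012},{"tx":0.5,"ty":-4.0,"tz":0,"yaw":0.012},{"tx":0.5,"ty":-2.5,"tz":0,"yaw":0.012},{"tx":0.4,"ty":-1.3,"tz":0,"yaw":0.003},{"tx":0,"ty":0,"tz":0,"yaw":0},{"tx":0,"ty":0,"tz":0,"yaw":0},{"tx":0,"ty":0,"tz":0,"yaw":0}]'
python3 - <<'E'
from h import *
tgt(PE,-.009,-.15,.081)
d=cam("wrist");save(d,"w6.png",None,1.5)
E
```

```text
clock: 7.5
position: [0.4781, -0.2286, 0.1987]
tool_rot: [-0.001, -0.008, 1.0, 0.0]
wrist_force: [2.3, 0.9, -4.3]
finger_gap: 0.0574
clock: 8.3
position: [0.503, -0.3937, 0.2001]
tool_rot: [-0.0, -0.033, 0.999, 0.0]
wrist_force: [0.5, 0.2, -3.7]
finger_gap: 0.0574
pos [ 0.503  -0.3937  0.2001] yaw 0.0665 d_cm [  0.36  -0.04 -11.91] dyaw -0.0004 gap 0.0574 F [ 0.5  0.2 -3.7] t 8.3
```

View pics/w6.png

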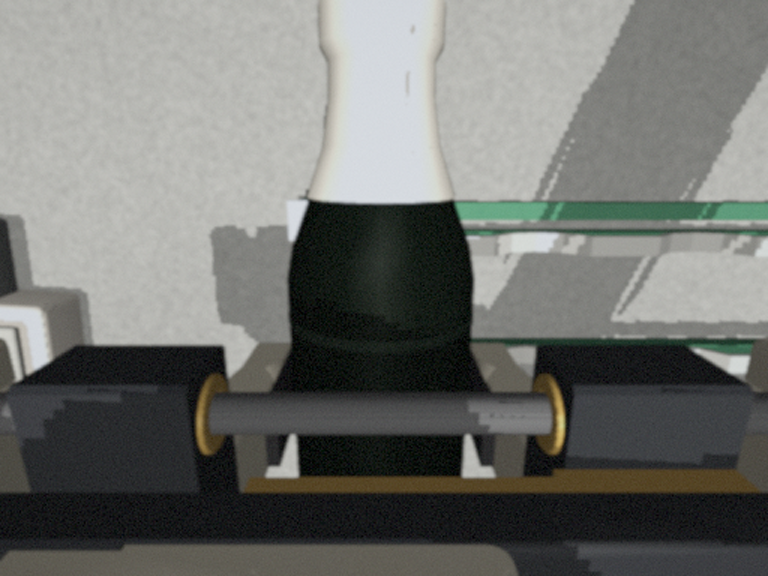

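```bash
python3 -m inch '[{"tx":0.35,"ty":0,"tz":-1.5,"yaw":0},{"tx":0,"ty":0,"tz":-2.5,"yaw":0},{"tx":0,"ty":0,"tz":-2.5,"yaw":0},{"tx":0,"ty":0,"tz":-2.0,"yaw":0},{"tx":0,"ty":0,"tz":-1.5,"yaw":0},{"tx":0,"ty":0,"tz":-1.0,"yaw":0},{"tx":0,"ty":0,"tz":0,"yaw":0},{"tx":0,"ty":0,"tz":0,"yaw":0}]'
python3 - <<'E'
from h import *
tgt(PE,-.009,-.15,.081)
E
python3 -m inch '[{"tx":0,"ty":0,"tz":-0.2,"yaw":0},{"tx":0,"ty":0,"tz":-0.2,"yaw":0},{"tx":0,"ty":0,"tz":-0.2,"yaw":0},{"tx":0,"ty":0,"tz":0,"yaw":0},{"tx":0,"ty":0,"tz":0,"yaw":0}]'
```

```text
clock: 9.15
position: [0.5071, -0.3948, 0.0908]
tool_rot: [0.0, -0.033, 0.999, -0.0]
wrist_force: [0.3, 0.7, -4.1]
finger_gap: 0.057
pos [ 0.5071 -0.3948  0.0908] yaw 0.0663 d_cm [-0.06  0.07 -0.98] dyaw -0.0002 gap 0.057 F [ 0.3  0.7 -4.1] t 9.15
clock: 9.65
position: [0.5067, -0.3949, 0.0846]
tool_rot: [0.0, -0.033, 0.999, -0.0]
wrist_force: [0.7, -0.3, -4.0]
finger_gap: 0.0574
```

```bash
python3 -m inch '[{"tx":0,"ty":0,"tz":-0.1,"yaw":0},{"tx":0,"ty":0,"tz":-0.1,"yaw":0},{"tx":0,"ty":0,"tz":0,"yaw":0}]'; python3 -m inch '[{"tx":0,"ty":0,"tz":-0.1,"yaw":0},{"tx":0,"ty":0,"tz":0,"yaw":0}]';python3 -m inch '[{"tx":0,"ty":0,"tz":-0.1,"yaw":0},{"tx":0,"ty":0,"tz":0,"yaw":0}]'
```

```text
clock: 9.95
position: [0.5066, -0.3948, 0.0824]
tool_rot: [-0.0, -0.033, 0.999, 0.0]
wrist_force: [-0.4, -0.7, -4.4]
finger_gap: 0.0574
clock: 10.15
position: [0.5066, -0.3948, 0.0814]
tool_rot: [-0.0, -0.033, 0.999, 0.0]
wrist_force: [0.1, -0.4, -3.9]
finger_gap: 0.057
clock: 10.35
position: [0.5067, -0.3949, 0.0811]
tool_rot: [0.0, -0.033, 0.999, -0.0]
wrist_force: [-1.5, 2.0, 2.1]
finger_gap: 0.0574
```

```bash
python3 -m inch '[{"tx":0,"ty":0,"tz":0,"yaw":0},{"tx":0,"ty":0,"tz":0,"yaw":0},{"tx":0,"ty":0,"tz":0,"yaw":0},{"tx":0,"ty":0,"tz":0,"yaw":0},{"tx":0,"ty":0,"tz":0,"yaw":0}]' -0.82
python3 -m inch '[{"tx":0,"ty":0,"tz":1,"yaw":0},{"tx":0,"ty":0,"tz":3,"yaw":0},{"tx":0,"ty":0,"tz":4.5,"yaw":0},{"tx":0,"ty":0,"tz":4,"yaw":0},{"tx":0,"ty":0,"tz":3,"yaw":0},{"tx":1.5,"ty":1,"tz":3,"yaw":0},{"tx":3,"ty":1.5,"tz":3,"yaw":0},{"tx":3,"ty":2,"tz":1,"yaw":0}]'
python3 - <<'E'
from h import *
d=cam("wrist");save(d,"w7.png",None,1.5);np.savez("w7.npz",**d)
tgt(PF,-.009,-.051,.2)
E
```

```text
clock: 10.85
position: [0.5068, -0.395, 0.0806]
tool_rot: [0.0, -0.033, 0.999, -0.0]
wrist_force: [0.2, -0.0, -0.1]
finger_gap: 0.0792
clock: 11.65
position: [0.5829, -0.3507, 0.3112]
tool_rot: [0.003, -0.032, 0.999, -0.002]
wrist_force: [0.9, -0.4, -0.7]
finger_gap: 0.0798
pos [ 0.5871 -0.3477  0.3103] yaw 0.0674 d_cm [-13.68  54.56 -11.03] dyaw -0.1499 gap 0.0796 F [ 3.4 -0.5  1.8] t 11.7
```

View pics/w7.png

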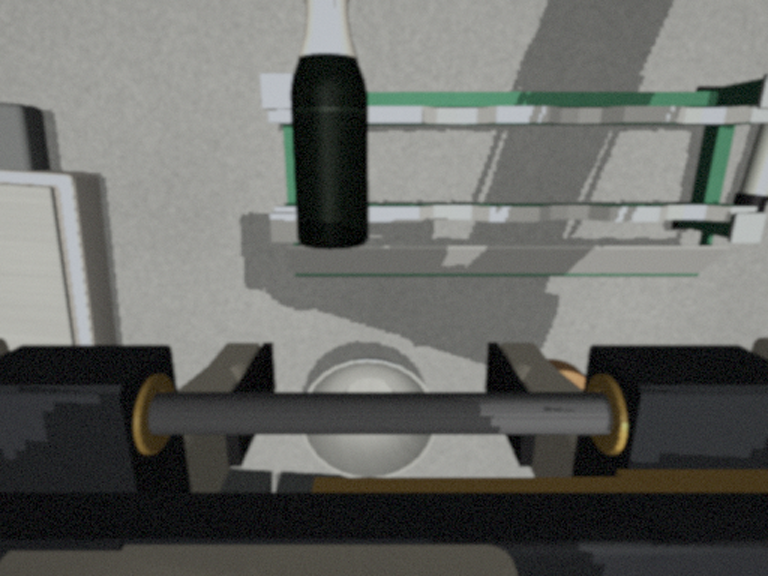

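```bash
python3 -m inch '[{"tx":-0.5,"ty":2.6,"tz":-0.5,"yaw":-0.012},{"tx":-1,"ty":4.5,"tz":-0.8,"yaw":-0.012},{"tx":-1,"ty":4.5,"tz":-0.8,"yaw":-0.012},{"tx":-1,"ty":4.5,"tz":-0.8,"yaw":-0.012},{"tx":-1,"ty":4.5,"tz":-0.8,"yaw":-0.012},{"tx":-1,"ty":4.5,"tz":-0.8,"yaw":-0.012},{"tx":-1.1,"ty":4.5,"tz":-0.8,"yaw":-0.012},{"tx":-1.1,"ty":4.5,"tz":-0.8,"yaw":-0.012}]'
python3 -m inch '[{"tx":-1.1,"ty":4.5,"tz":-0.8,"yaw":-0.012},{"tx":-1.1,"ty":4.5,"tz":-0.8,"yaw":-0.012},{"tx":-1.1,"ty":4.5,"tz":-0.8,"yaw":-0.012},{"tx":-1.1,"ty":4,"tz":-0.8,"yaw":-0.012},{"tx":-1,"ty":2.5,"tz":-0.8,"yaw":-0.006},{"tx":0,"ty":0,"tz":0,"yaw":0},{"tx":0,"ty":0,"tz":0,"yaw":0},{"tx":0,"ty":0,"tz":0,"yaw":0}]'
python3 - <<'E'
from h import *
tgt(PF,-.009,-.051,.081)
d=cam("wrist");save(d,"w8.png",None,1.5)
E
```

```text
clock: 12.5
position: [0.504, -0.0074, 0.2452]
tool_rot: [0.001, 0.015, 1.0, 0.0]
wrist_force: [-0.2, 0.9, 0.6]
finger_gap: 0.0799
clock: 13.3
position: [0.451, 0.1907, 0.2051]
tool_rot: [0.0, 0.042, 0.999, 0.0]
wrist_force: [-0.8, -0.4, -1.0]
finger_gap: 0.0799
pos [0.451  0.1907 0.2051] yaw -0.0843 d_cm [ -0.06   0.72 -12.41] dyaw 0.0018 gap 0.0799 F [-0.8 -0.4 -1. ] t 13.3
```

View pics/w8.png

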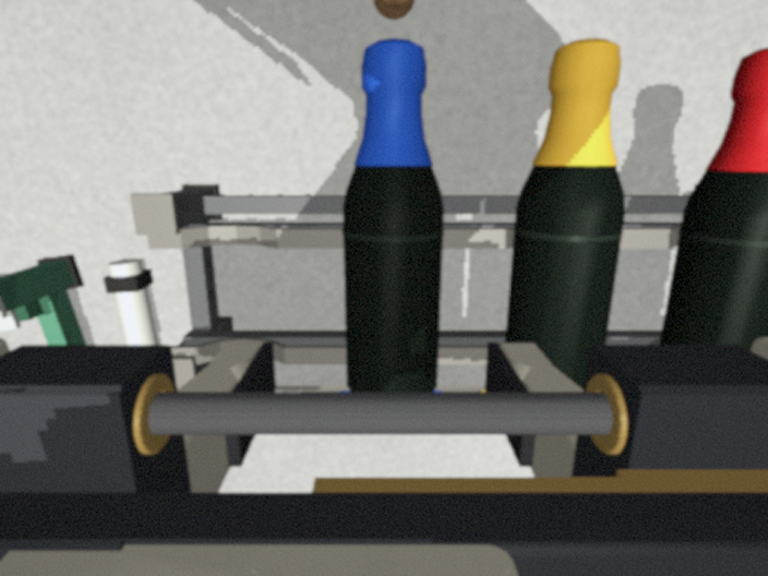

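```bash
python3 -m inch '[{"tx":-0.1,"ty":0.6,"tz":-1.0,"yaw":0.002},{"tx":0,"ty":0.1,"tz":-3,"yaw":0},{"tx":0,"ty":0,"tz":-3,"yaw":0},{"tx":0,"ty":0,"tz":-2.9,"yaw":0},{"tx":0,"ty":0,"tz":-2,"yaw":0},{"tx":0,"ty":0,"tz":-0.5,"yaw":0},{"tx":0,"ty":0,"tz":0,"yaw":0},{"tx":0,"ty":0,"tz":0,"yaw":0}]'
python3 - <<'E'
from h import *
tgt(PF,-.009,-.051,.081)
E
```

```text
clock: 14.15
position: [0.4503, 0.1984, 0.0813]
tool_rot: [0.0, 0.041, 0.999, 0.0]
wrist_force: [-0.0, -0.4, 0.2]
finger_gap: 0.0796
pos [0.4503 0.1984 0.0813] yaw -0.0823 d_cm [-0.   -0.05 -0.03] dyaw -0.0002 gap 0.0796 F [-0.  -0.4  0.2] t 14.15
```

```bash
python3 -m inch '[{"tx":0,"ty":0,"tz":0,"yaw":0},{"tx":0,"ty":0,"tz":0,"yaw":0},{"tx":0,"ty":0,"tz":0,"yaw":0},{"tx":0,"ty":0,"tz":0,"yaw":0},{"tx":0,"ty":0,"tz":0,"yaw":0},{"tx":0,"ty":0,"tz":0,"yaw":0},{"tx":0,"ty":0,"tz":0,"yaw":0},{"tx":0,"ty":0,"tz":0,"yaw":0}]' 1 30
python3 -m inch '[{"tx":0,"ty":0,"tz":0.4,"yaw":0},{"tx":0,"ty":0,"tz":0.8,"yaw":0},{"tx":0,"ty":0,"tz":1.5,"yaw":0},{"tx":0,"ty":0,"tz":2,"yaw":0},{"tx":0,"ty":0,"tz":2.5,"yaw":0},{"tx":0,"ty":0,"tz":2.5,"yaw":0},{"tx":0,"ty":0,"tz":2.3,"yaw":0},{"tx":0,"ty":0,"tz":0,"yaw":0}]'
python3 - <<'E'
from h import *
tgt(PE,-.006,-.05,.2)
E
```

```text
clock: 14.95
position: [0.4499, 0.1982, 0.0811]
tool_rot: [0.0, 0.041, 0.999, 0.0]
wrist_force: [-1.6, -0.5, 6.7]
finger_gap: 0.0574
clock: 15.75
position: [0.451, 0.1991, 0.2038]
tool_rot: [0.002, 0.041, 0.999, 0.002]
wrist_force: [0.4, 0.2, -3.9]
finger_gap: 0.0574
pos [0.451  0.1991 0.2038] yaw -0.0818 d_cm [  5.19 -49.32  -0.38] dyaw 0.1479 gap 0.0574 F [ 0.4  0.2 -3.9] t 15.75
```

```bash
python3 -m inch '[{"tx":0.2,"ty":-2.0,"tz":0,"yaw":0.012},{"tx":0.4,"ty":-3.5,"tz":0,"yaw":0.012},{"tx":0.4,"ty":-4.5,"tz":0,"yaw":0.012},{"tx":0.4,"ty":-4.5,"tz":0,"yaw":0.012},{"tx":0.4,"ty":-4.5,"tz":0,"yaw":0.012},{"tx":0.5,"ty":-4.5,"tz":0,"yaw":0.012},{"tx":0.5,"ty":-4.5,"tz":0,"yaw":0.012},{"tx":0.5,"ty":-4.5,"tz":0,"yaw":0.012}]'
python3 -m inch '[{"tx":0.5,"ty":-4.5,"tz":0,"yaw":0.012},{"tx":0.5,"ty":-4.5,"tz":0,"yaw":0.012},{"tx":0.5,"ty":-4.0,"tz":0,"yaw":0.012},{"tx":0.5,"ty":-2.5,"tz":0,"yaw":0.012},{"tx":0.4,"ty":-1.3,"tz":0,"yaw":0.003},{"tx":0,"ty":0,"tz":0,"yaw":0},{"tx":0,"ty":0,"tz":0,"yaw":0},{"tx":0,"ty":0,"tz":0,"yaw":0}]'
python3 - <<'E'
from h import *
tgt(PE,-.006,-.05,.081)
d=cam("wrist");save(d,"w9.png",None,1)
E
```

```text
clock: 16.55
position: [0.4818, -0.1286, 0.1995]
tool_rot: [-0.001, -0.007, 1.0, 0.0]
wrist_force: [1.2, 0.1, -3.2]
finger_gap: 0.0573
clock: 17.35
position: [0.5065, -0.2938, 0.2002]
tool_rot: [-0.0, -0.033, 0.999, 0.0]
wrist_force: [0.6, -0.6, -3.0]
finger_gap: 0.0572
pos [ 0.5065 -0.2938  0.2002] yaw 0.0654 d_cm [ -0.35  -0.03 -11.92] dyaw 0.0007 gap 0.0572 F [ 0.6 -0.6 -3. ] t 17.35
```

View pics/w9.png

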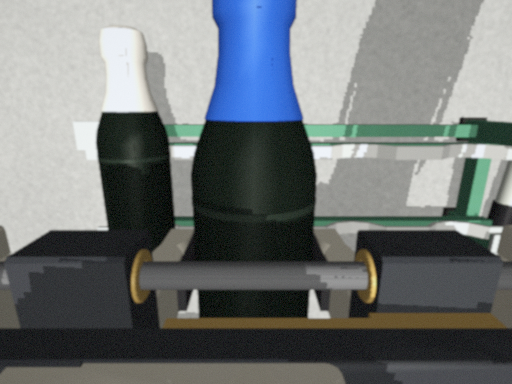

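```bash
python3 -m inch '[{"tx":-0.35,"ty":0,"tz":-1.5,"yaw":0},{"tx":0,"ty":0,"tz":-2.5,"yaw":0},{"tx":0,"ty":0,"tz":-2.5,"yaw":0},{"tx":0,"ty":0,"tz":-2.0,"yaw":0},{"tx":0,"ty":0,"tz":-1.5,"yaw":0},{"tx":0,"ty":0,"tz":-1.0,"yaw":0},{"tx":0,"ty":0,"tz":-0.3,"yaw":0},{"tx":0,"ty":0,"tz":0,"yaw":0}]'
python3 - <<'E'
from h import *
tgt(PE,-.006,-.05,.081)
E
python3 -m inch '[{"tx":0,"ty":0,"tz":-0.2,"yaw":0},{"tx":0,"ty":0,"tz":-0.2,"yaw":0},{"tx":0,"ty":0,"tz":-0.1,"yaw":0},{"tx":0,"ty":0,"tz":0,"yaw":0}]'
```

```text
clock: 18.2
position: [0.5034, -0.2946, 0.0878]
tool_rot: [0.0, -0.033, 0.999, -0.0]
wrist_force: [-0.0, -0.7, -3.9]
finger_gap: 0.0573
pos [ 0.5034 -0.2946  0.0878] yaw 0.0654 d_cm [-0.05  0.05 -0.68] dyaw 0.0007 gap 0.0573 F [-0.  -0.7 -3.9] t 18.2
clock: 18.6
position: [0.5032, -0.2949, 0.0826]
tool_rot: [0.0, -0.032, 0.999, 0.0]
wrist_force: [0.5, -0.2, -4.3]
finger_gap: 0.0571
```

```bash
python3 -m inch '[{"tx":0,"ty":0,"tz":-0.1,"yaw":0},{"tx":0,"ty":0,"tz":0,"yaw":0}]';python3 -m inch '[{"tx":0,"ty":0,"tz":-0.1,"yaw":0},{"tx":0,"ty":0,"tz":0,"yaw":0}]'
```

```text
clock: 18.8
position: [0.5032, -0.2949, 0.0815]
tool_rot: [-0.0, -0.032, 0.999, 0.0]
wrist_force: [0.7, -0.1, -3.4]
finger_gap: 0.0573
clock: 19.0
position: [0.5033, -0.295, 0.0812]
tool_rot: [0.0, -0.033, 0.999, -0.0]
wrist_force: [-2.1, 1.5, 1.7]
finger_gap: 0.0571
```

```bash
python3 -m inch '[{"tx":0,"ty":0,"tz":0,"yaw":0},{"tx":0,"ty":0,"tz":0,"yaw":0},{"tx":0,"ty":0,"tz":0,"yaw":0},{"tx":0,"ty":0,"tz":0,"yaw":0},{"tx":0,"ty":0,"tz":0,"yaw":0}]' -0.82
python3 -m inch '[{"tx":0,"ty":0,"tz":1,"yaw":0},{"tx":0,"ty":0,"tz":3,"yaw":0},{"tx":0,"ty":0,"tz":4.5,"yaw":0},{"tx":0,"ty":0,"tz":3.5,"yaw":0},{"tx":0,"ty":0,"tz":0.5,"yaw":0}]'
python3 - <<'E'
from h import *
tgt(PF,-.009,.049,.2)
E
```

```text
clock: 19.5
position: [0.5033, -0.2949, 0.0805]
tool_rot: [0.0, -0.032, 0.999, -0.0]
wrist_force: [-0.5, 0.8, -0.8]
finger_gap: 0.0791
clock: 20.0
position: [0.5055, -0.2959, 0.2117]
tool_rot: [0.004, -0.033, 0.999, -0.002]
wrist_force: [0.5, 0.3, -0.1]
finger_gap: 0.0798
pos [ 0.5055 -0.2959  0.2117] yaw 0.0656 d_cm [-4.7  59.35 -1.17] dyaw -0.1481 gap 0.0798 F [ 0.5  0.3 -0.1] t 20.0
```

```bash
python3 -m inch '[{"tx":0,"ty":2,"tz":0,"yaw":-0.01},{"tx":-0.3,"ty":3.5,"tz":0,"yaw":-0.01},{"tx":-0.3,"ty":4.5,"tz":0,"yaw":-0.01},{"tx":-0.3,"ty":4.5,"tz":0,"yaw":-0.01},{"tx":-0.3,"ty":4.5,"tz":0,"yaw":-0.01},{"tx":-0.3,"ty":4.5,"tz":0,"yaw":-0.01},{"tx":-0.3,"ty":4.5,"tz":0,"yaw":-0.01},{"tx":-0.3,"ty":4.5,"tz":0,"yaw":-0.01}]'
python3 -m inch '[{"tx":-0.3,"ty":4.5,"tz":0,"yaw":-0.01},{"tx":-0.3,"ty":4.5,"tz":0,"yaw":-0.01},{"tx":-0.3,"ty":4.5,"tz":0,"yaw":-0.01},{"tx":-0.3,"ty":4.5,"tz":0,"yaw":-0.01},{"tx":-0.4,"ty":4.5,"tz":0,"yaw":-0.01},{"tx":-0.4,"ty":3,"tz":0,"yaw":-0.01},{"tx":-0.4,"ty":1.3,"tz":0,"yaw":-0.008},{"tx":0,"ty":0,"tz":0,"yaw":0}]'
python3 -m inch '[{"tx":0,"ty":0,"tz":0,"yaw":0},{"tx":0,"ty":0,"tz":0,"yaw":0}]'
python3 - <<'E'
from h import *
tgt(PF,-.009,.049,.081)
d=cam("wrist");save(d,"w10.png",None,1)
E
```

```text
clock: 20.8
position: [0.4817, 0.0318, 0.2061]
tool_rot: [0.0, 0.008, 1.0, 0.0]
wrist_force: [1.4, 0.3, 0.8]
finger_gap: 0.0798
clock: 21.6
position: [0.4576, 0.2994, 0.2054]
tool_rot: [-0.0, 0.041, 0.999, -0.0]
wrist_force: [-0.3, -1.1, -0.6]
finger_gap: 0.0798
clock: 21.8
position: [0.4583, 0.2971, 0.2057]
tool_rot: [-0.0, 0.042, 0.999, -0.0]
wrist_force: [0.3, -0.3, -0.1]
finger_gap: 0.0795
pos [0.4583 0.2971 0.2057] yaw -0.0839 d_cm [  0.03   0.05 -12.47] dyaw 0.0014 gap 0.0795 F [ 0.3 -0.3 -0.1] t 21.8
```

View pics/w10.png

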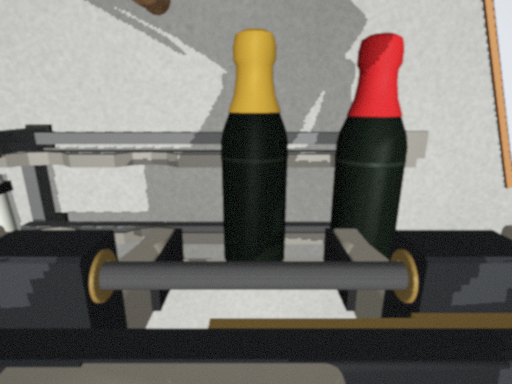

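Gold is centred between the fingers (column 254), red at its right.

```bash
python3 -m inch '[{"tx":0,"ty":0,"tz":-1.0,"yaw":0.001},{"tx":0,"ty":0,"tz":-3,"yaw":0},{"tx":0,"ty":0,"tz":-3,"yaw":0},{"tx":0,"ty":0,"tz":-2.9,"yaw":0},{"tx":0,"ty":0,"tz":-2,"yaw":0},{"tx":0,"ty":0,"tz":-0.6,"yaw":0},{"tx":0,"ty":0,"tz":0,"yaw":0},{"tx":0,"ty":0,"tz":0,"yaw":0}]'
python3 - <<'E'
from h import *
tgt(PF,-.009,.049,.081)
E
```

```text
clock: 22.65
position: [0.4587, 0.2983, 0.0814]
tool_rot: [0.0, 0.041, 0.999, 0.0]
wrist_force: [0.4, 0.2, -0.3]
finger_gap: 0.0798
pos [0.4587 0.2983 0.0814] yaw -0.0823 d_cm [-0.02 -0.08 -0.04] dyaw -0.0002 gap 0.0798 F [ 0.4  0.2 -0.3] t 22.65
```

```bash
python3 -m inch '[{"tx":0,"ty":-0.05,"tz":0,"yaw":0},{"tx":0,"ty":0,"tz":0,"yaw":0},{"tx":0,"ty":0,"tz":0,"yaw":0},{"tx":0,"ty":0,"tz":0,"yaw":0},{"tx":0,"ty":0,"tz":0,"yaw":0},{"tx":0,"ty":0,"tz":0,"yaw":0},{"tx":0,"ty":0,"tz":0,"yaw":0},{"tx":0,"ty":0,"tz":0,"yaw":0}]' 1 30
python3 -m inch '[{"tx":0,"ty":0,"tz":0.4,"yaw":0},{"tx":0,"ty":0,"tz":0.8,"yaw":0},{"tx":0,"ty":0,"tz":1.5,"yaw":0},{"tx":0,"ty":0,"tz":2,"yaw":0},{"tx":0,"ty":0,"tz":2.5,"yaw":0},{"tx":0,"ty":0,"tz":2.5,"yaw":0},{"tx":0,"ty":0,"tz":2.3,"yaw":0},{"tx":0,"ty":0,"tz":0,"yaw":0}]'
python3 - <<'E'
from h import *
tgt(PE,-.005,.05,.2)
E
```

```text
clock: 23.45
position: [0.4584, 0.2978, 0.0811]
tool_rot: [0.0, 0.041, 0.999, 0.0]
wrist_force: [-2.5, -0.5, 5.7]
finger_gap: 0.0574
clock: 24.25
position: [0.4593, 0.2987, 0.2039]
tool_rot: [0.002, 0.041, 0.999, 0.002]
wrist_force: [1.4, 0.3, -4.8]
finger_gap: 0.0576
pos [0.4593 0.2987 0.2039] yaw -0.0818 d_cm [  3.8  -49.29  -0.39] dyaw 0.1479 gap 0.0576 F [ 1.4  0.3 -4.8] t 24.25
```

```bash
python3 -m inch '[{"tx":0.2,"ty":-2.0,"tz":0,"yaw":0.012},{"tx":0.3,"ty":-3.5,"tz":0,"yaw":0.012},{"tx":0.3,"ty":-4.5,"tz":0,"yaw":0.012},{"tx":0.3,"ty":-4.5,"tz":0,"yaw":0.012},{"tx":0.3,"ty":-4.5,"tz":0,"yaw":0.012},{"tx":0.3,"ty":-4.5,"tz":0,"yaw":0.012},{"tx":0.3,"ty":-4.5,"tz":0,"yaw":0.012},{"tx":0.3,"ty":-4.5,"tz":0,"yaw":0.012}]'
python3 -m inch '[{"tx":0.3,"ty":-4.5,"tz":0,"yaw":0.012},{"tx":0.3,"ty":-4.5,"tz":0,"yaw":0.012},{"tx":0.3,"ty":-4.0,"tz":0,"yaw":0.012},{"tx":0.3,"ty":-2.5,"tz":0,"yaw":0.012},{"tx":0.4,"ty":-1.2,"tz":0,"yaw":0.004},{"tx":0,"ty":0,"tz":0,"yaw":0},{"tx":0,"ty":0,"tz":0,"yaw":0},{"tx":0,"ty":0,"tz":0,"yaw":0}]'
python3 - <<'E'
from h import *
tgt(PE,-.005,.05,.081)
d=cam("wrist");save(d,"w11.png",None,1)
E
```

```text
clock: 25.05
position: [0.4801, -0.0292, 0.1995]
tool_rot: [-0.001, -0.007, 1.0, 0.0]
wrist_force: [1.4, 0.9, -5.3]
finger_gap: 0.0577
clock: 25.85
position: [0.4969, -0.1934, 0.2002]
tool_rot: [-0.0, -0.033, 0.999, 0.0]
wrist_force: [0.7, -0.3, -4.4]
finger_gap: 0.0575
pos [ 0.4969 -0.1934  0.2002] yaw 0.0665 d_cm [  0.04  -0.08 -11.92] dyaw -0.0004 gap 0.0575 F [ 0.7 -0.3 -4.4] t 25.85
```

View pics/w11.png

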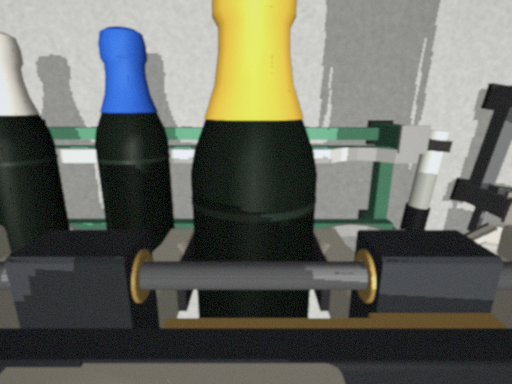

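```bash
python3 -m inch '[{"tx":0,"ty":0,"tz":-1.5,"yaw":0},{"tx":0,"ty":0,"tz":-2.5,"yaw":0},{"tx":0,"ty":0,"tz":-2.5,"yaw":0},{"tx":0,"ty":0,"tz":-2.0,"yaw":0},{"tx":0,"ty":0,"tz":-1.5,"yaw":0},{"tx":0,"ty":0,"tz":-1.0,"yaw":0},{"tx":0,"ty":0,"tz":-0.3,"yaw":0},{"tx":0,"ty":0,"tz":0,"yaw":0}]'
python3 - <<'E'
from h import *
tgt(PE,-.005,.05,.081)
E
python3 -m inch '[{"tx":0,"ty":0,"tz":-0.2,"yaw":0},{"tx":0,"ty":0,"tz":-0.2,"yaw":0},{"tx":0,"ty":0,"tz":-0.1,"yaw":0},{"tx":0,"ty":0,"tz":0,"yaw":0}]'
python3 -m inch '[{"tx":0,"ty":0,"tz":-0.1,"yaw":0},{"tx":0,"ty":0,"tz":0,"yaw":0}]';python3 -m inch '[{"tx":0,"ty":0,"tz":-0.1,"yaw":0},{"tx":0,"ty":0,"tz":0,"yaw":0}]'
```

```text
clock: 26.7
position: [0.4974, -0.1941, 0.0877]
tool_rot: [-0.0, -0.033, 0.999, -0.0]
wrist_force: [0.4, -0.4, -5.0]
finger_gap: 0.0571
pos [ 0.4974 -0.1941  0.0877] yaw 0.0665 d_cm [-0.01 -0.02 -0.67] dyaw -0.0004 gap 0.0571 F [ 0.4 -0.4 -5. ] t 26.7
clock: 27.1
position: [0.4972, -0.1944, 0.0827]
tool_rot: [0.0, -0.033, 0.999, 0.0]
wrist_force: [-1.0, -0.7, -5.2]
finger_gap: 0.0576
clock: 27.3
position: [0.4971, -0.1944, 0.0815]
tool_rot: [-0.0, -0.033, 0.999, 0.0]
wrist_force: [-0.1, 0.3, -6.0]
finger_gap: 0.0572
clock: 27.5
position: [0.4973, -0.1944, 0.0812]
tool_rot: [0.0, -0.033, 0.999, -0.0]
wrist_force: [-2.5, 1.6, 3.1]
finger_gap: 0.0574
```

```bash
python3 -m inch '[{"tx":0,"ty":0,"tz":0,"yaw":0},{"tx":0,"ty":0,"tz":0,"yaw":0},{"tx":0,"ty":0,"tz":0,"yaw":0},{"tx":0,"ty":0,"tz":0,"yaw":0},{"tx":0,"ty":0,"tz":0,"yaw":0}]' -0.82
python3 -m inch '[{"tx":0,"ty":0,"tz":1,"yaw":0},{"tx":0,"ty":0,"tz":3,"yaw":0},{"tx":0,"ty":0,"tz":4.5,"yaw":0},{"tx":0,"ty":0,"tz":3.5,"yaw":0},{"tx":0,"ty":0,"tz":0.5,"yaw":0}]'
python3 - <<'E'
from h import *
tgt(PF,-.009,.149,.2)
E
```

```text
clock: 28.0
position: [0.4973, -0.1944, 0.0806]
tool_rot: [0.0, -0.033, 0.999, -0.0]
wrist_force: [0.5, -0.1, -0.2]
finger_gap: 0.0795
clock: 28.5
position: [0.4997, -0.1949, 0.2113]
tool_rot: [0.004, -0.033, 0.999, -0.001]
wrist_force: [-0.1, 0.3, -0.0]
finger_gap: 0.0797
pos [ 0.4997 -0.1949  0.2113] yaw 0.0666 d_cm [-3.29 59.22 -1.13] dyaw -0.1491 gap 0.0797 F [-0.1  0.3 -0. ] t 28.5
```

```bash
python3 -m inch '[{"tx":0,"ty":2,"tz":0,"yaw":-0.01},{"tx":-0.2,"ty":3.5,"tz":0,"yaw":-0.01},{"tx":-0.2,"ty":4.5,"tz":0,"yaw":-0.01},{"tx":-0.2,"ty":4.5,"tz":0,"yaw":-0.01},{"tx":-0.2,"ty":4.5,"tz":0,"yaw":-0.01},{"tx":-0.2,"ty":4.5,"tz":0,"yaw":-0.01},{"tx":-0.2,"ty":4.5,"tz":0,"yaw":-0.01},{"tx":-0.2,"ty":4.5,"tz":0,"yaw":-0.01}]'
python3 -m inch '[{"tx":-0.2,"ty":4.5,"tz":0,"yaw":-0.01},{"tx":-0.2,"ty":4.5,"tz":0,"yaw":-0.01},{"tx":-0.2,"ty":4.5,"tz":0,"yaw":-0.01},{"tx":-0.2,"ty":4.5,"tz":0,"yaw":-0.01},{"tx":-0.3,"ty":4.5,"tz":0,"yaw":-0.01},{"tx":-0.3,"ty":3,"tz":0,"yaw":-0.01},{"tx":-0.2,"ty":1.2,"tz":0,"yaw":-0.009},{"tx":0,"ty":0,"tz":0,"yaw":0}]'
python3 -m inch '[{"tx":0,"ty":0,"tz":0,"yaw":0},{"tx":0,"ty":0,"tz":0,"yaw":0}]'
python3 - <<'E'
from h import *
tgt(PF,-.009,.149,.081)
d=cam("wrist");save(d,"w12.png",None,1)
E
```

```text
clock: 29.3
position: [0.4827, 0.1324, 0.2061]
tool_rot: [0.0, 0.007, 1.0, 0.0]
wrist_force: [0.1, 0.6, -0.2]
finger_gap: 0.0797
clock: 30.1
position: [0.4667, 0.3988, 0.2051]
tool_rot: [-0.0, 0.041, 0.999, -0.0]
wrist_force: [-1.0, 0.2, -1.0]
finger_gap: 0.0794
clock: 30.3
position: [0.4673, 0.3964, 0.2058]
tool_rot: [-0.0, 0.042, 0.999, -0.0]
wrist_force: [-0.0, -0.2, -0.7]
finger_gap: 0.0798
pos [0.4673 0.3964 0.2058] yaw -0.084 d_cm [ -0.05   0.08 -12.48] dyaw 0.0015 gap 0.0798 F [-0.  -0.2 -0.7] t 30.3
```

View pics/w12.png

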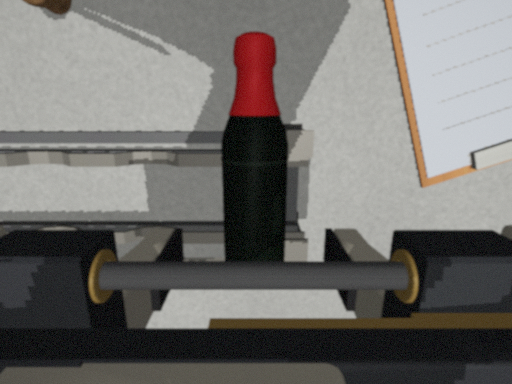

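```bash
python3 -m inch '[{"tx":-0.05,"ty":0,"tz":-1.0,"yaw":0.001},{"tx":0,"ty":0,"tz":-3,"yaw":0},{"tx":0,"ty":0,"tz":-3,"yaw":0},{"tx":0,"ty":0,"tz":-2.9,"yaw":0},{"tx":0,"ty":0,"tz":-2,"yaw":0},{"tx":0,"ty":0,"tz":-0.6,"yaw":0},{"tx":0,"ty":0,"tz":0,"yaw":0},{"tx":0,"ty":0,"tz":0,"yaw":0}]'
python3 - <<'E'
from h import *
tgt(PF,-.009,.149,.081)
E
```

```text
clock: 31.15
position: [0.4672, 0.3979, 0.0815]
tool_rot: [0.0, 0.041, 0.999, 0.0]
wrist_force: [1.0, -0.2, 0.4]
finger_gap: 0.0797
pos [0.4672 0.3979 0.0815] yaw -0.0822 d_cm [-0.04 -0.07 -0.05] dyaw -0.0003 gap 0.0797 F [ 1.  -0.2  0.4] t 31.15
```

```bash
python3 -m inch '[{"tx":0,"ty":-0.05,"tz":0,"yaw":0},{"tx":0,"ty":0,"tz":0,"yaw":0},{"tx":0,"ty":0,"tz":0,"yaw":0},{"tx":0,"ty":0,"tz":0,"yaw":0},{"tx":0,"ty":0,"tz":0,"yaw":0},{"tx":0,"ty":0,"tz":0,"yaw":0},{"tx":0,"ty":0,"tz":0,"yaw":0},{"tx":0,"ty":0,"tz":0,"yaw":0}]' 1 30
python3 -m inch '[{"tx":0,"ty":0,"tz":0.4,"yaw":0},{"tx":0,"ty":0,"tz":0.8,"yaw":0},{"tx":0,"ty":0,"tz":1.5,"yaw":0},{"tx":0,"ty":0,"tz":2,"yaw":0},{"tx":0,"ty":0,"tz":2.5,"yaw":0},{"tx":0,"ty":0,"tz":2.5,"yaw":0},{"tx":0,"ty":0,"tz":2.3,"yaw":0},{"tx":0,"ty":0,"tz":0,"yaw":0}]'
python3 - <<'E'
from h import *
tgt(PE,-.007,.15,.2)
E
```

```text
clock: 31.95
position: [0.4669, 0.3975, 0.0812]
tool_rot: [0.0, 0.041, 0.999, 0.0]
wrist_force: [-1.9, 1.1, 5.4]
finger_gap: 0.0577
clock: 32.75
position: [0.4678, 0.3982, 0.2041]
tool_rot: [0.002, 0.041, 0.999, 0.002]
wrist_force: [0.6, 0.3, -5.4]
finger_gap: 0.0574
pos [0.4678 0.3982 0.2041] yaw -0.0819 d_cm [  2.09 -49.28  -0.41] dyaw 0.148 gap 0.0574 F [ 0.6  0.3 -5.4] t 32.75
```

```bash
python3 -m inch '[{"tx":0.1,"ty":-2.0,"tz":0,"yaw":0.012},{"tx":0.2,"ty":-3.5,"tz":0,"yaw":0.012},{"tx":0.2,"ty":-4.5,"tz":0,"yaw":0.012},{"tx":0.2,"ty":-4.5,"tz":0,"yaw":0.012},{"tx":0.2,"ty":-4.5,"tz":0,"yaw":0.012},{"tx":0.2,"ty":-4.5,"tz":0,"yaw":0.012},{"tx":0.2,"ty":-4.5,"tz":0,"yaw":0.012},{"tx":0.2,"ty":-4.5,"tz":0,"yaw":0.012}]'
python3 -m inch '[{"tx":0.1,"ty":-4.5,"tz":0,"yaw":0.012},{"tx":0.2,"ty":-4.5,"tz":0,"yaw":0.012},{"tx":0.2,"ty":-4.0,"tz":0,"yaw":0.012},{"tx":0.2,"ty":-2.5,"tz":0,"yaw":0.012},{"tx":0,"ty":-1.2,"tz":0,"yaw":0.004},{"tx":0,"ty":0,"tz":0,"yaw":0},{"tx":0,"ty":0,"tz":0,"yaw":0},{"tx":0,"ty":0,"tz":0,"yaw":0}]'
python3 - <<'E'
from h import *
tgt(PE,-.007,.15,.081)
d=cam("wrist");save(d,"w13.png",None,1)
E
```

```text
clock: 33.55
position: [0.4805, 0.0701, 0.1995]
tool_rot: [-0.001, -0.007, 1.0, -0.0]
wrist_force: [0.8, -0.0, -5.0]
finger_gap: 0.0576
clock: 34.35
position: [0.4886, -0.0941, 0.2002]
tool_rot: [-0.0, -0.033, 0.999, 0.0]
wrist_force: [0.2, -0.4, -5.2]
finger_gap: 0.0575
pos [ 0.4886 -0.0941  0.2002] yaw 0.0665 d_cm [ 1.000e-02 -5.000e-02 -1.192e+01] dyaw -0.0004 gap 0.0575 F [ 0.2 -0.4 -5.2] t 34.35
```

View pics/w13.png

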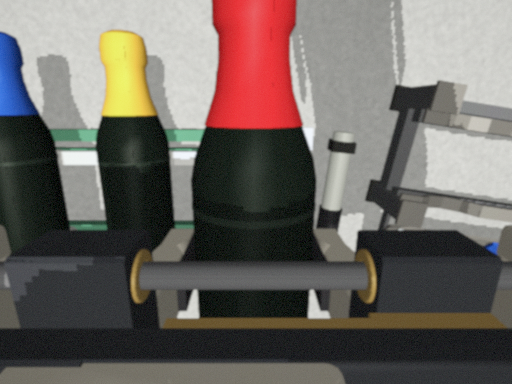

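```bash
python3 - <<'E'
from h import *
a=dict(np.load("w2.npz"));b=dict(np.load("w3.npz"))
for n,ua,ub in(("top",(690/1.5,78/1.5),(112/1.5,110/1.5)),("bot",(661/1.5,205/1.5),(133/1.5,228/1.5))):
    f=lambda X:np.r_[proj(a,X)[0]-ua,proj(b,X)[0]-ub]
    q=least_squares(f,[.5,0,.05]);print(n,q.x.round(3),q.fun.round(1),rack(PE,[0,.21,.067]).round(3))
    c,s=np.cos(PE[2]),np.sin(PE[2]);dx=q.x[:2]-PE[:2];print("rackframe",c*dx[0]+s*dx[1],-s*dx[0]+c*dx[1])
E
```

```text
top [0.438 0.001 0.017] [ 0.  -0.1  0.   0.1] [[ 0.492 -0.034  0.067]]
rackframe -0.05153458099008882 0.24883445215492056
bot [ 0.546 -0.     0.021] [ 0. -0.  0.  0.] [[ 0.492 -0.034  0.067]]
rackframe 0.056079772554746984 0.24061572527076586
```

Marker lies flat at z≈2 cm, clear of the fingers. Lower red.

```bash
python3 -m inch '[{"tx":0,"ty":0,"tz":-1.5,"yaw":0},{"tx":0,"ty":0,"tz":-2.5,"yaw":0},{"tx":0,"ty":0,"tz":-2.5,"yaw":0},{"tx":0,"ty":0,"tz":-2.0,"yaw":0},{"tx":0,"ty":0,"tz":-1.5,"yaw":0},{"tx":0,"ty":0,"tz":-1.0,"yaw":0},{"tx":0,"ty":0,"tz":-0.3,"yaw":0},{"tx":0,"ty":0,"tz":0,"yaw":0}]'
python3 - <<'E'
from h import *
tgt(PE,-.007,.15,.081)
E
python3 -m inch '[{"tx":0,"ty":0,"tz":-0.2,"yaw":0},{"tx":0,"ty":0,"tz":-0.2,"yaw":0},{"tx":0,"ty":0,"tz":-0.1,"yaw":0},{"tx":0,"ty":0,"tz":0,"yaw":0}]'
python3 -m inch '[{"tx":0,"ty":0,"tz":-0.1,"yaw":0},{"tx":0,"ty":0,"tz":0,"yaw":0}]';python3 -m inch '[{"tx":0,"ty":0,"tz":-0.1,"yaw":0},{"tx":0,"ty":0,"tz":0,"yaw":0}]'
```

```text
clock: 35.2
position: [0.4889, -0.0945, 0.0876]
tool_rot: [-0.0, -0.033, 0.999, -0.0]
wrist_force: [0.1, 0.0, -5.0]
finger_gap: 0.0571
pos [ 0.4889 -0.0945  0.0876] yaw 0.0665 d_cm [-0.02 -0.01 -0.66] dyaw -0.0004 gap 0.0571 F [ 0.1  0.  -5. ] t 35.2
clock: 35.6
position: [0.4887, -0.0949, 0.0827]
tool_rot: [0.0, -0.033, 0.999, 0.0]
wrist_force: [1.0, -0.2, -5.6]
finger_gap: 0.0574
clock: 35.8
position: [0.4887, -0.0949, 0.0816]
tool_rot: [0.0, -0.033, 0.999, 0.0]
wrist_force: [-0.1, -1.0, -4.6]
finger_gap: 0.0574
clock: 36.0
position: [0.4889, -0.0949, 0.0812]
tool_rot: [0.0, -0.033, 0.999, -0.0]
wrist_force: [-3.0, 0.5, 3.6]
finger_gap: 0.0573
```

Contact felt; release, go straight up, then back off to the viewing pose.

```bash
python3 -m inch '[{"tx":0,"ty":0,"tz":0,"yaw":0},{"tx":0,"ty":0,"tz":0,"yaw":0},{"tx":0,"ty":0,"tz":0,"yaw":0},{"tx":0,"ty":0,"tz":0,"yaw":0},{"tx":0,"ty":0,"tz":0,"yaw":0}]' -0.82
python3 -m inch '[{"tx":0,"ty":0,"tz":1,"yaw":0},{"tx":0,"ty":0,"tz":3,"yaw":0},{"tx":0,"ty":0,"tz":4.5,"yaw":0},{"tx":0,"ty":0,"tz":4,"yaw":0},{"tx":1,"ty":-2,"tz":3,"yaw":0},{"tx":3,"ty":-3,"tz":2,"yaw":0},{"tx":3,"ty":-3,"tz":2,"yaw":0},{"tx":3,"ty":-3.5,"tz":2,"yaw":0}]'
python3 -m inch '[{"tx":1,"ty":-3.5,"tz":1,"yaw":0},{"tx":0,"ty":0,"tz":0,"yaw":0},{"tx":0,"ty":0,"tz":0,"yaw":0},{"tx":0,"ty":0,"tz":0,"yaw":0}]'
python3 - <<'E'
from h import *
d=cam("wrist");S=cam("scene");D=cam("side")
t=np.linspace(0,2*np.pi,60);pts=[]
for y in(-.15,-.05,.05,.15):
    for x in(.062,-.050): pts+=[[x,y+.029*np.cos(a),.086+.029*np.sin(a)] for a in t]
save(d,"f1.png",None,1.5,proj(d,rack(PE,pts)));save(S,"f2.png",(80,150,420,280),2.3);save(D,"f3.png",(130,100,330,300),3)
E
```

```text
clock: 36.5
position: [0.4888, -0.0949, 0.0806]
tool_rot: [0.0, -0.033, 0.999, -0.0]
wrist_force: [-0.2, 0.1, -0.4]
finger_gap: 0.0796
clock: 37.3
position: [0.5894, -0.2106, 0.2979]
tool_rot: [0.001, -0.033, 0.999, -0.0]
wrist_force: [0.8, 0.9, 0.9]
finger_gap: 0.0798
clock: 37.7
position: [0.598, -0.2441, 0.3055]
tool_rot: [-0.0, -0.033, 0.999, 0.0]
wrist_force: [-0.1, -0.4, -0.8]
finger_gap: 0.0796
```

View pics/f1.png

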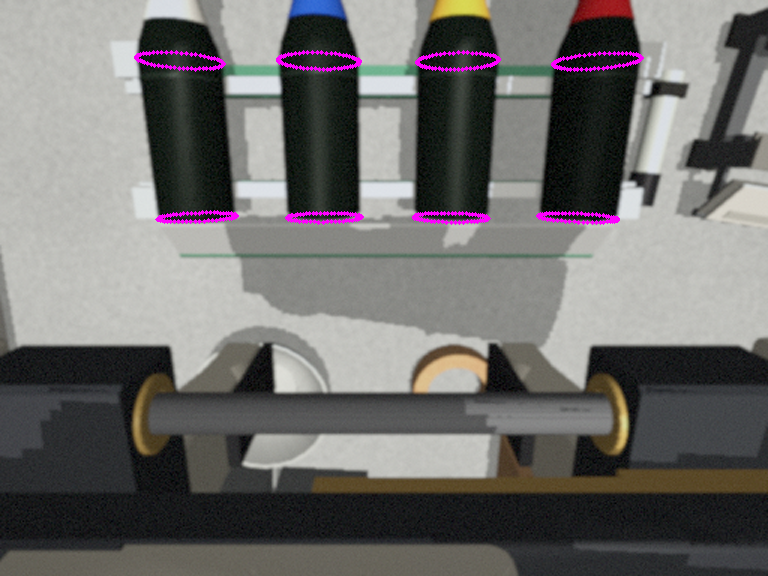

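View pics/f2.png

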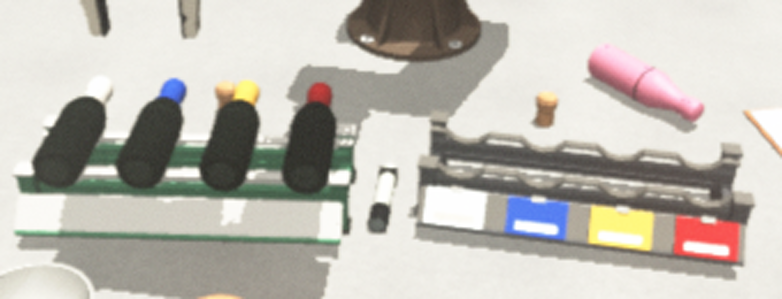

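View pics/f3.png

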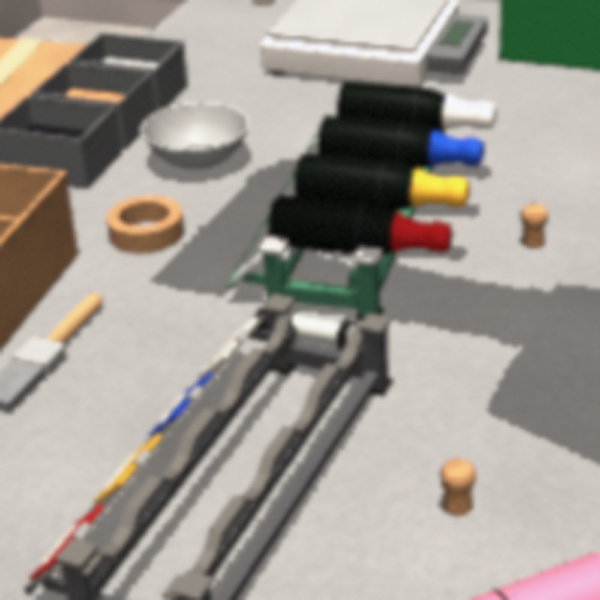

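All four bottles match the predicted seated outlines in the wrist view. Their bases line up at row ≈217 of the wrist picture, with columns ≈197, 322, 452 and 580. The order white, blue, gold, red matches the tags, and the arm is clear.

```bash
python3 - <<'E'
from cell import *
print(finish_job())
E
```

```text
the job is handed in; nothing more can be done
None
```

All four bottles are now in the empty rack in tag order (white, blue, gold, red), necks to the back. I handed the job in at about 38 s of the 109 s allowed; no verdict was reported.

- **Placing:** Each bottle was gripped near its centre of mass with 30 N and lowered in 1 mm steps. I let go only when the wrist force showed contact, 2–4 N upward. No bottle slipped in the grip (the finger gap stayed at about 57.5 mm).
- **Last checks:** In the final wrist picture the bottle outlines match the predicted seated positions to within 1–2 pixels, roughly 2 mm. The scene and side views show all bottles level in their cradles, the tags unmoved and the pink look-alike untouched. The gripper was open and clear, at about 0.31 m.
- **What disagreed:**
  - The posts measure about 405 mm over their outer faces, not the stated 390 mm, so I took the full rack's pose from the tag corners. I fitted the empty rack's pose with its post size left free, and that agreed with its cradles.
  - The bottles in the full rack started 0–4 mm behind the front line, and I corrected for that when placing them.

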